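# Load the viewing box, shut its cover and change over its lamp

### The arm

A 7-joint arm with a two-finger parallel gripper is mounted at the origin on the work surface. World frame = base frame: x ahead of the robot, y to its left, z up, the work surface at z = 0. Lengths are in m, angles in degrees, forces in N, time in s.
With the tool pointing down it reaches from about 0.425 to 0.875 m from the base axis. Payload 4.7 kg.
Tool frame: the origin (TCP) lies at the very end of the fingers, on their centre line; the grasp point (between the pads) lies 19 mm behind it; x points along the fingers, z is the direction in which the jaws open and shut, and the axes are right-handed (so a half turn about x gives the same grasp; the last joint's range is limited). The gripper opens to 87 mm and grips with 3 to 60 N. Pads are 19 mm wide; open, the fingers measure 117 mm over their backs; the gripper's body (75 mm by 190 mm) begins 51 mm behind the grasp point.
Start: joints at [65.609, 18.392, -4.016, 83.108, 1.295, 78.541, -3.26], TCP at [0.277, -0.588, 0.223] pointing down, gripper open.
Joint ranges: [-163.93, 163.93], [-17.29, 119.83], [-79.2, 71.16], [3.27, 140.29], [-89.18, 269.18], [5.43, 117.66], [-154.24, 154.24]. Speed limits (degrees/s): [147.25, 147.25, 180, 180, 180, 180, 180].

### API

Orientations are given as [roll, pitch, yaw] about the fixed x, y, z axes, in that order (R = Rz(yaw) Ry(pitch) Rx(roll)).
In Python, from cell import env gives the robot as it stands. The module is installed in compiled form; this text tells all that it offers.
- The arm moves only by the tool drive_tool, never from a script. Its argument "increments" is a list of rows, each a list of 2 entries, a list of its own where there are three numbers: the shift along the tool's x, y, z scaled (see below), then the turn, a rotation vector about the tool's x, y, z scaled (see below). In form: [[[dx, dy, dz], [wx, wy, wz]], ...]. A call has 1 to 10 rows; each row shifts and turns the commanded pose from where the row before left it, along the tool's axes as they then stand; what a row does not reach is not made up. The controller multiplies each number of a shift by 0.04 m and each number of a turn by 120 degrees. A row lasts 1/10 s, in which the tool goes at most 50 mm and 8.59 degrees, less where a joint would pass 70% of its speed; a pose out of reach is approached as far as the arm can. A call with a number of a shift or a turn outside -1 to 1 is refused whole. A call with a gripper value outside its range is refused whole. "hand" is the gripper's target within -1 to 1 (fully open at 1, half-way at 0, shut at -1), set as the call begins (left out, the last holds). The fingers move at their own pace and stop on an object; "squeeze" is the grip in N (left out, the last holds). Time passes only in rows, so rows that do not move let the fingers close. It gives the time, the measured TCP pose, the force and the opening at its end, in the units of the state.
- env.get_obs(): the state, without advancing time (a new reading comes with each control period).
- env.read_camera(name): name is "scene" or "side" or "wrist"; returns a dict with "frame" (420x560x3 uint8, red, green, blue), "fx", "fy", "cx", "cy" (pixels), "R" (3x3) and "t" (3): a world point X has camera coordinates R X + t. Camera axes: x right, y down, z forward; pixel columns grow to the right and rows downward; lengths in m; the calibration is good to about 2 mm. The wrist camera is an equidistant fisheye: a pixel r from the principal point sees the ray r / f radians off the axis. A picture is of the moment at which its call begins. There is no depth.
- env.sign_off(): hands the job in, once; it reports no verdict.
The state is a dict: "time_s": time; "qpos": joint angles; "joint_velocities": joint speeds; "effort": joint torques, N m; "tool_pos": TCP position; "tool_rot": TCP orientation; "force": force on the tool from outside, world axes, zero at the start; "wrist_torque": the same for the moment, N m; "grip_width": finger opening in m.
Only numpy, scipy, OpenCV 4.12 (cv2) and the standard library are available. Lean on these libraries where they do the work, as an engineer would, in place of code of your own. Each camera call takes 0.05 s, during which the arm holds its last target.

### The job

Set the flat metal sample tin down, right way up, on the middle of the round plate in the open viewing box, then lower the box's hinged cover gently until it is fully shut; do not drop the tin or let the cover fall. Only once the cover is shut, move the lamp lever on the control box from the side it leans to into the upright centre-off position, leave it there for a full second, then move it right over to the other side. Leave the jars and the small bottle standing where they are.

Things in the scene. Friction and masses are not known exactly. Their poses are not given: they have to be found in the camera images.
- viewer: Viewing box, fixed to the bench: white open-topped shell with black floor, 170 (x) x 210 (y) x 55 mm high, walls 8 mm thick, inner floor 10 mm above the bench. Origin: centre of its underside. Its -x side is the front (towards the robot, up to 0.15 rad askew), its y axis runs along the hinge.
- plate (a point): Centre of the top of the round steel plate (84 mm diameter, 16 mm above the bench, 6 mm proud of the inner floor) on which the tin must stand. It lies 20 mm in front of the box's middle; axes as the box.
- cover_hinge (a point): Middle of the cover's hinge line, on the box's rear (+x) upper edge, 60 mm above the bench. Hinge line along the box's y. Axes as the box; does not move with the cover.
- cover_bar (a point): Middle of the cover's handle: a round steel bar 10 mm thick and 100 mm long, parallel to the hinge, held by a 10 mm rod at each end, 40 mm beyond the cover's free edge and 210 mm from the hinge line, in the plane of the cover. It stands up at about 270 mm when open; when shut it is in front of the box, 60 mm above the bench, with a clear 35 mm between bar and box. Axes turn with the cover.
- cover (a joint): Angle of the cover (grey frame 168 x 210 x 10 mm with a clear pane, about 0.45 kg with handle), rad: 0 = shut, lying on the shell's rim (its stop); 1.57 = upright; at most 1.85 (leaning back). The stiff hinge holds it where it is near upright, but below about 1.0 rad it falls shut if let go. Starts open at 1.5 to 1.75.
- control: Lamp control box, fixed to the bench: grey, 100 (x) x 130 (y) x 55 mm high, beside the viewing box on its left or right. Origin: centre of its underside. The lever swings along its y.
- lever_pivot (a point): Pivot of the lever, 50 mm above the bench at the middle of the control box; axes as the control box.
- lever_ball (a point): Centre of the black ball (20 mm diameter) at the top of the lever, 65 mm from the pivot, on a steel rod 8 mm thick.
- lever (a joint): Angle of the changeover lever, rad: it leans towards the control box's -y at the start (-0.55 to -0.45), 0 = upright, centre off, +0.55 = stop on the +y side. No detent or spring: stays where left by friction, about 1 N to move at the ball.
- tin: Lidded round aluminium sample tin, 57 mm diameter, 22 mm high, 90 g, closed for good; lies flat on the bench between the jar and the vial. Origin: centre of its underside, z up when right way up.
- jar: Bystander: amber glass jar with brass lid, 66 mm diameter, 100 mm high, standing on the robot's side of the tin, about 100 mm centre to centre. Origin: centre of its underside.
- vial: Bystander: small amber bottle with black cap, 42 mm diameter, 85 mm high, standing on the tin's far side, about 93 mm centre to centre. Origin: centre of its underside.
- jar_b: Bystander: amber jar like the other one, 66 mm diameter, 100 mm high, standing behind the control box, about 118 mm from its middle. Origin: centre of its underside.
Mind the look-alikes: they are no part of the job. Of the things shaped like the tin, the aluminium one is meant. Several things have the shape of the control; the one meant has the colours described above.

How it is judged:
By the outcome, as a careful person would: the job done as asked, in the order asked, and still so for the second after the job is handed in, with the robot touching nothing.
It also fails if it takes over 72 s, if anything falls off the work surface, if the arm or the gripper's body presses on something with over 40 N, if the wrist force passes 120 N, or if a joint passes its speed limit or range.

## Working session

There is one attempt and no reset: what is moved stays moved. The work goes in short steps, Python scripts to look and compute and a tool call to move; the robot and the scene stay as the last step left them, time stands still between calls to the robot, and variables do not carry over. Pictures are saved under pics/ and viewed, and the job is handed in when it is done.

Besides the shell and the picture viewer there is one more tool, called after ">>>" as name(argument=value, ...) on one line, values as JSON. drive_tool: Moves the arm, as the interface text tells. Shifts and turns lie within -1 to 1; 1 stands for 0.04 m of shift or 120 degrees of turn. Its arguments: {"type":"object","properties":{"increments":{"type":"array"},"hand":{"type":"number"},"squeeze":{"type":"number"}},"required":["increments"]}

```bash
mkdir -p pics; cat > h.py <<'E'
from cell import env
import numpy as np, cv2, json
def snap(n,tag):
    c=env.read_camera(n); cv2.imwrite(f'pics/{tag}.png',c['frame'][:,:,::-1]); 
    np.savez(f'pics/{tag}.npz',**{k:np.array(v) for k,v in c.items()}); return c
def ld(tag): return dict(np.load(f'pics/{tag}.npz'))
def proj(c,X,fish=False):
    p=c['R']@np.array(X,float)+c['t']
    if fish:
        r=np.hypot(p[0],p[1]);th=np.arctan2(r,p[2]);return np.array([c['cx']+c['fx']*th*p[0]/r,c['cy']+c['fy']*th*p[1]/r])
    return np.array([c['fx']*p[0]/p[2]+c['cx'],c['fy']*p[1]/p[2]+c['cy']])
def ray(c,u,v,fish=False):
    a=np.array([(u-c['cx'])/c['fx'],(v-c['cy'])/c['fy']])
    if fish:
        th=np.linalg.norm(a); d=np.array([*(a/th*np.sin(th)),np.cos(th)]) if th>0 else np.array([0,0,1.])
    else: d=np.array([*a,1.])
    return -c['R'].T@c['t'], c['R'].T@d
def at(c,u,v,z,fish=False):
    o,d=ray(c,u,v,fish); return o+d*(z-o[2])/d[2]
E
python3 - <<'E'
from h import *
for n in('scene','side','wrist'):
    c=snap(n,n+'0'); print(n,c['fx'],c['cx'],c['cy'],-c['R'].T@c['t'])
print(env.get_obs())
E
```

```text
scene 423.1807058432465 278.0657371516899 211.87883947436967 [1.05481166 0.76165655 0.90554241]
side 435.1499938535465 274.7812509467022 206.90138875562602 [-0.01532151  1.05802592  0.87743022]
wrist 325.19226210127806 284.22851863974114 213.14330019285137 [ 0.34045166 -0.5578557   0.3833108 ]
{'time_s': 0.15, 'qpos': array([65.60879754, 18.42958199, -4.01555052, 83.15988673,  1.29754564,
       78.54155002, -3.26006216]), 'joint_velocities': array([-0.07073078, -0.18269638, -0.03513055, -0.21248439, -0.01299083,
        0.08509075,  0.01137364]), 'effort': array([ 8.27762815e-04, -4.91797829e+01, -4.04298054e-01, -3.12876427e+01,
       -6.39562891e-02,  4.05200128e-02,  1.18958974e-04]), 'tool_pos': array([ 0.27650606, -0.58777972,  0.22170051]), 'tool_rot': array([-174.90379268,   89.91400282,  120.29728979]), 'force': array([ 0.43806506, -0.01080318,  0.51413902]), 'wrist_torque': array([-0.00267402,  0.02528475,  0.01239653]), 'grip_width': 0.08697707923140759}
```

View pics/scene0.png

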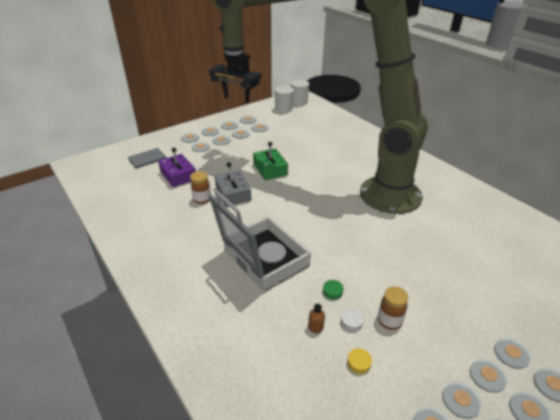

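View pics/side0.png

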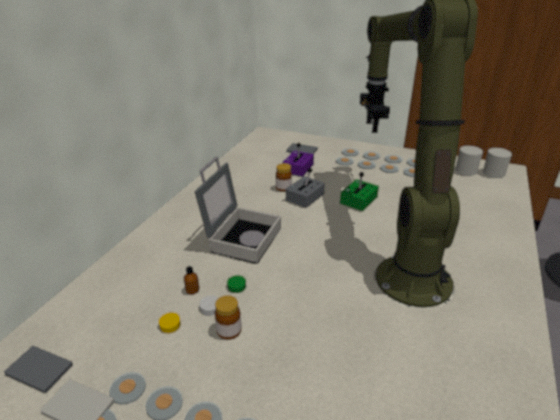

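View pics/wrist0.png

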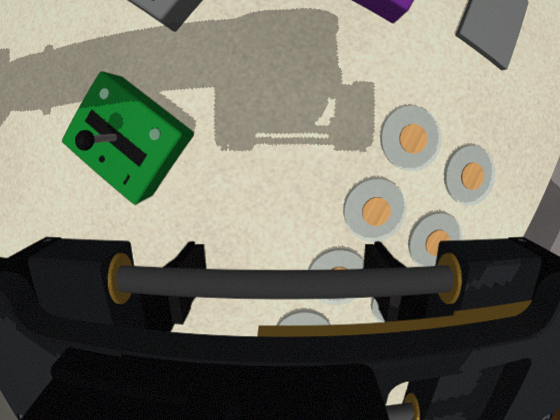

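Tin-like things in the scene view are silver (352,321), green (334,290) and yellow (359,361). I choose the silver one, which lies between the jar (393,307) and the vial (317,320). Control-like things are grey (233,185), green (270,163) and purple (177,168), and I choose the grey one. I'll check both choices in close crops.

```bash
python3 - <<'E'
import cv2,numpy as np
a=cv2.imread('pics/scene0.png'); b=cv2.imread('pics/side0.png')
def cr(i,x,y,w,h,s): return cv2.resize(i[y:y+h,x:x+w],None,fx=s,fy=s,interpolation=cv2.INTER_CUBIC)
cv2.imwrite('pics/c1.png',cr(a,290,265,130,110,6))
cv2.imwrite('pics/c2.png',cr(a,150,140,170,170,3.5))
cv2.imwrite('pics/c3.png',cr(b,140,255,115,90,6))
cv2.imwrite('pics/c4.png',cr(b,180,140,160,130,4.5))
E
```

```text
(no output)
```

View pics/c1.png

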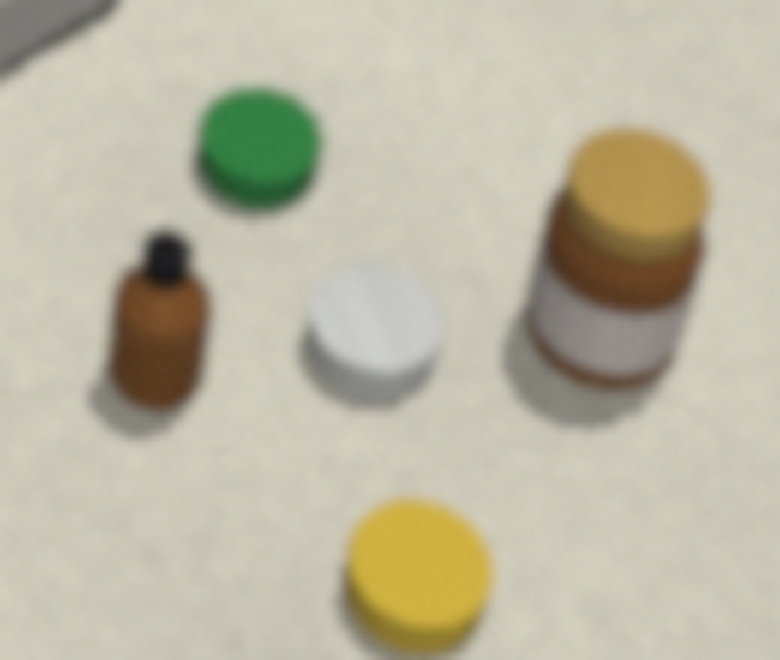

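View pics/c2.png

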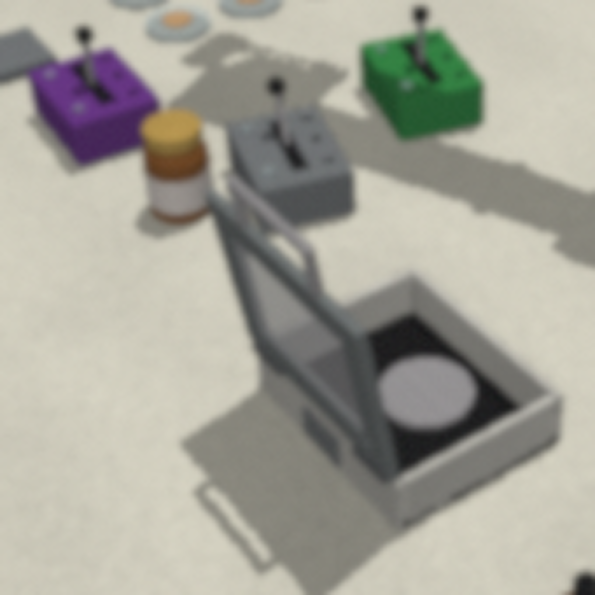

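View pics/c3.png

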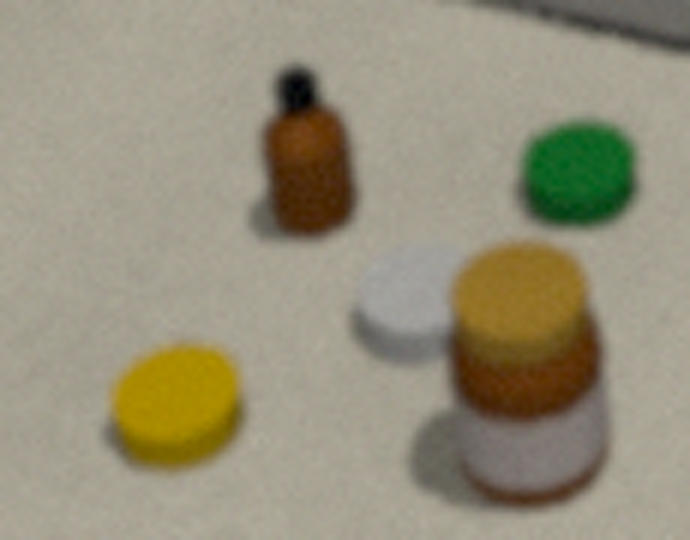

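View pics/c4.png

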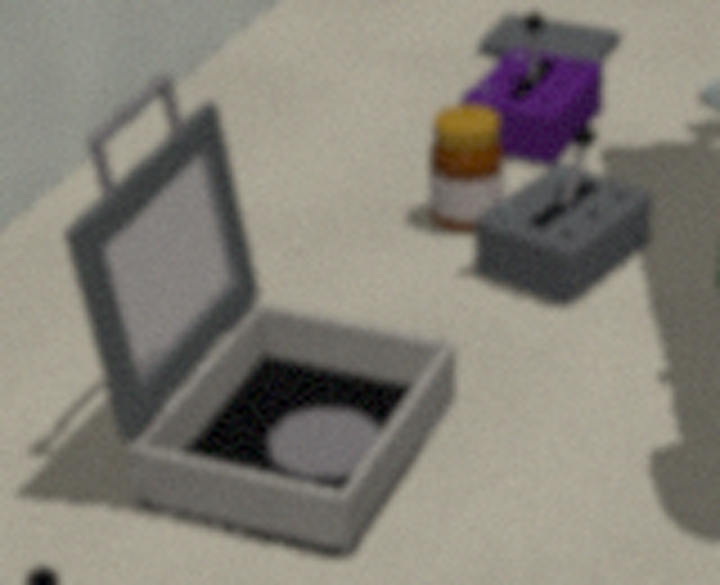

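```bash
cat > fit.py <<'E'
from h import *
from scipy.optimize import least_squares
S,D=ld('scene0'),ld('side0')
f2=lambda u,v:((u+.5)/3.5-.5+150,(v+.5)/3.5-.5+140)
f4=lambda u,v:((u+.5)/4.5-.5+180,(v+.5)/4.5-.5+140)
f1=lambda u,v:((u+.5)/6-.5+290,(v+.5)/6-.5+265)
f3=lambda u,v:((u+.5)/6-.5+140,(v+.5)/6-.5+255)
def T(p,l): c,s=np.cos(p[2]),np.sin(p[2]); return np.array([p[0]+c*l[0]-s*l[1],p[1]+s*l[0]+c*l[1],l[2]])
def solve(obs,x0,name,mk):
    g=lambda p: np.concatenate([proj(c,T(p,mk(p,l)))-uv for c,uv,l in obs])
    r=least_squares(g,x0,loss='soft_l1'); print(name,r.x.round(4)); print(r.fun.reshape(-1,2).round(1).tolist()); return r.x
V=[(S,f2(412,277),(-.085,-.105,.055)),(S,f2(558,400),(-.085,.105,.055)),(S,f2(553,440),(-.085,.105,0)),(S,f2(403,525),(.085,.105,0)),(S,f2(427,390),(-.02,0,.016)),
(D,f4(455,348),(-.085,-.105,.055)),(D,f4(345,553),(-.085,.105,0)),(D,f4(135,447),(.085,.105,.055)),(D,f4(325,440),(-.02,0,.016)),(D,f4(142,505),(.085,.105,0))]
for q in ((427,390),): print('plate S',at(S,*f2(*q),.016))
print('plate D',at(D,*f4(325,440),.016))
v=solve(V,[.65,0,0],'viewer',lambda p,l:l)
hx=.085
def cov(p,l): r,y,o=l; a=p[3]; return (hx-r*np.cos(a)-o*np.sin(a)*0, y, .06+r*np.sin(a))
C=[(S,f2(232,180),(.21,-.05,0)),(S,f2(312,248),(.21,.05,0)),(D,f4(165,84),(.21,-.05,0)),(D,f4(97,145),(.21,.05,0)),(D,f4(213,103),(.168,-.105,0)),(D,f4(70,235),(.168,.105,0)),(S,f2(362,335),(.168,.105,0))]
g=lambda a: np.concatenate([proj(c,T(v,cov([0,0,0,a[0]],l)))-uv for c,uv,l in C])
r=least_squares(g,[1.6]); print('cover',r.x,r.fun.reshape(-1,2).round(1).tolist())
K=[(S,f2(230,122),(.05,-.065,.055)),(S,f2(275,195),(.05,.065,.055)),(S,f2(352,180),(-.05,.065,.055)),(S,f2(322,107),(-.05,-.065,.055)),(S,f2(354,212),(-.05,.065,0)),
(D,f4(557,172),(.05,-.065,.055)),(D,f4(648,200),(-.05,-.065,.055)),(D,f4(570,268),(-.05,.065,.055)),(D,f4(480,230),(.05,.065,.055)),(D,f4(562,303),(-.05,.065,0)),(D,f4(482,270),(.05,.065,0))]
for y in (0,):
    k=solve(K,[.6,-.3,0],'control',lambda p,l:l)
for n,c,q in(('S',S,f2(277,87)),('D',D,f4(583,137))): print('ball z.107',n,at(c,*q,.107))
print('pivot',T(k,(0,0,.05)), 'ball pred -.5',T(k,(0,-.065*np.sin(.5),.05+.065*np.cos(.5))))
print('tin S',at(S,*f1(375,320),.022),'tin D',at(D,*f3(420,290),.022))
print('jar S',at(S,*f1(638,187),.1),'jar D',at(D,*f3(520,290),.1))
print('vial S',at(S,*f1(167,240),.085),'vial D',at(D,*f3(297,80),.085))
print('green S',at(S,*f1(260,145),.022),'yellow',at(S,*f1(420,565),.022))
E
python3 fit.py
```

```text
plate S [0.52916628 0.00447576 0.016     ]
plate D [0.52757098 0.00323325 0.016     ]
viewer [0.5493 0.0017 0.0218]
[[0.5, -4.0], [1.6, -2.4], [2.1, -0.4], [-1.8, 2.0], [-0.6, -0.6], [0.1, -2.0], [0.7, 1.3], [-1.9, -0.5], [-0.2, -0.4], [-1.8, 0.2]]
cover [1.71546795] [[0.4, -0.3], [-1.4, -0.4], [0.3, -1.4], [-0.0, -1.6], [-0.0, -0.8], [-0.0, -1.1], [-0.1, -1.3]]
control [ 0.459  -0.3274 -0.2594]
[[-0.1, 0.4], [-3.4, -0.5], [2.7, -2.3], [0.2, -0.7], [2.7, 1.3], [0.0, -1.9], [1.0, -1.0], [-0.6, -2.3], [-2.3, -1.8], [0.9, 2.5], [-2.7, 1.6]]
ball z.107 S [ 0.4544747  -0.36164944  0.107     ]
ball z.107 D [ 0.45413113 -0.36361833  0.107     ]
pivot [ 0.45895703 -0.32737156  0.05      ] ball pred -.5 [ 0.4509635  -0.35749157  0.10704287]
tin S [0.50678893 0.32844239 0.022     ] tin D [0.50038937 0.32921898 0.022     ]
jar S [0.42220399 0.3809749  0.1       ] jar D [0.41473872 0.37999636 0.1       ]
vial S [0.58693661 0.28107792 0.085     ] vial D [0.58560016 0.28492685 0.085     ]
green S [0.48182161 0.22719245 0.022     ] yellow [0.5733363  0.42346332 0.022     ]
```

```bash
cat >> h.py <<'E'
from scipy.spatial.transform import Rotation as Ro
def st():
    o=env.get_obs(); R=Ro.from_euler('xyz',o['tool_rot'],degrees=True); return o,o['tool_pos'],R
def down(deg,tilt=0): # z (jaw) axis azimuth deg, tool x down; tilt about y
    z=np.array([np.cos(np.radians(deg)),np.sin(np.radians(deg)),0]); x=np.array([0,0,-1.]); y=np.cross(z,x)
    return Ro.from_matrix(np.column_stack([x,y,z]))
def delta(p,R,p2,R2):
    print('shift units(total, in current tool axes):',(R.inv().apply(np.array(p2)-p)/.04).round(3),' turn units:',((R.inv()*R2).as_rotvec(degrees=True)/120).round(4))
def show():
    o,p,R=st(); print('t',round(o['time_s'],2),'p',p.round(4),'q',o['qpos'].round(1),'F',o['force'].round(1),'w',o['grip_width'].round(4)); M=R.as_matrix(); print('x',M[:,0].round(3),'y',M[:,1].round(3),'z',M[:,2].round(3),'z az',np.degrees(np.arctan2(M[1,2],M[0,2])).round(2))
E
python3 - <<'E'
from h import *
show();o,p,R=st()
for az in(60,-120): delta(p,R,(.46,-.2,.24),down(az))
import cv2
E
```

```text
Traceback (most recent call last):
  File "h.py", line 29, in show
    o,p,R=st(); print('t',round(o['time_s'],2),'p',p.round(4),'q',o['qpos'].round(1),'F',o['force'].round(1),'w',o['grip_width'].round(4)); M=R.as_matrix(); print('x',M[:,0].round(3),'y',M[:,1].round(3),'z',M[:,2].round(3),'z az',np.degrees(np.arctan2(M[1,2],M[0,2])).round(2))
                                                                                                                 ^^^^^^^^^^^^^^^^^^^^^
AttributeError: 'float' object has no attribute 'round'
```

```bash
sed -i "s/o\['grip_width'\].round(4)/round(o['grip_width'],4)/" h.py
python3 - <<'E'
from h import *
show();o,p,R=st()
for az in(60,-120): delta(p,R,(.46,-.2,.24),down(az))
E
```

```text
t 0.15 p [ 0.2765 -0.5878  0.2217] q [65.6 18.4 -4.  83.2  1.3 78.5 -3.3] F [ 0.4 -0.   0.5] w 0.087
x [-0.001  0.001 -1.   ] y [ 0.905  0.426 -0.   ] z [ 0.426 -0.905 -0.001] z az -64.8
shift units(total, in current tool axes): [-0.448  8.279 -6.819]  turn units: [-1.04e+00 -5.00e-04 -7.00e-04]
shift units(total, in current tool axes): [-0.448  8.279 -6.819]  turn units: [ 4.6e-01 -6.0e-04  4.0e-04]
```

>>> drive_tool(increments=[[[-0.05, 0.8, -0.65], [0, 0, 0]], [[-0.05, 0.8, -0.65], [0, 0, 0]], [[-0.05, 0.8, -0.65], [0, 0, 0]], [[-0.05, 0.8, -0.65], [0, 0, 0]], [[-0.05, 0.8, -0.65], [0, 0, 0]], [[-0.05, 0.8, -0.65], [0, 0, 0]], [[-0.05, 0.8, -0.65], [0, 0, 0]], [[-0.05, 0.8, -0.65], [0, 0, 0]], [[-0.05, 0.8, -0.65], [0, 0, 0]], [[-0.05, 0.8, -0.65], [0, 0, 0]]], hand=0.7)

```text
time_s: 1.15
tool_pos: [0.4559, -0.215, 0.2425]
tool_rot: [-46.1, 90.0, -110.9]
force: [-0.1, 0.8, -0.9]
grip_width: 0.074
```

>>> drive_tool(increments=[[[0, 0, 0], [-0.07, 0, 0]], [[0, 0, 0], [-0.07, 0, 0]], [[0, 0, 0], [-0.07, 0, 0]], [[0, 0, 0], [-0.07, 0, 0]], [[0, 0, 0], [-0.07, 0, 0]], [[0, 0, 0], [-0.07, 0, 0]], [[0, 0, 0], [-0.07, 0, 0]], [[0, 0, 0], [-0.07, 0, 0]], [[0, 0, 0], [-0.07, 0, 0]], [[0, 0, 0], [-0.07, 0, 0]]])

```text
time_s: 2.15
tool_pos: [0.4554, -0.2166, 0.2423]
tool_rot: [147.0, 90.0, 166.5]
force: [0.2, -0.0, 0.6]
grip_width: 0.0738
```

```bash
python3 - <<'E'
from h import *
snap('wrist','w1'); show();o,p,R=st()
delta(p,R,(.47,.31,.2),down(60))
E
```

```text
t 2.2 p [ 0.4553 -0.2166  0.2423] q [ 44.4   1.  -22.1 101.    0.4  78.1  42.1] F [-0.7  0.2  0.1] w 0.0739
x [-0.001  0.    -1.   ] y [-0.34   0.941  0.   ] z [ 0.941  0.34  -0.   ] z az 19.86
shift units(total, in current tool axes): [ 1.057 12.257  4.818]  turn units: [-3.345e-01 -2.000e-04 -2.000e-04]
```

View pics/w1.png

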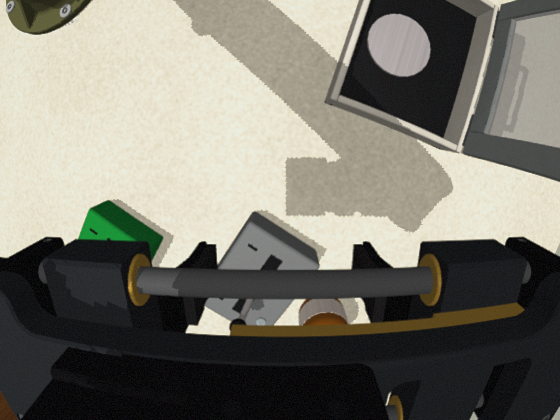

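>>> drive_tool(increments=[[[0.07, 0.88, 0.35], [0, 0, 0]], [[0.07, 0.88, 0.35], [0, 0, 0]], [[0.07, 0.88, 0.35], [0, 0, 0]], [[0.07, 0.88, 0.35], [0, 0, 0]], [[0.07, 0.88, 0.35], [0, 0, 0]], [[0.07, 0.88, 0.35], [0, 0, 0]], [[0.07, 0.88, 0.35], [0, 0, 0]], [[0.07, 0.88, 0.35], [0, 0, 0]], [[0.07, 0.88, 0.35], [0, 0, 0]], [[0.07, 0.88, 0.35], [0, 0, 0]]])

```text
time_s: 3.2
tool_pos: [0.4718, 0.1632, 0.2145]
tool_rot: [-66.4, 90.0, -47.3]
force: [0.3, 0.6, -0.3]
grip_width: 0.0739
```

>>> drive_tool(increments=[[[0.07, 0.88, 0.35], [0, 0, 0]], [[0.07, 0.88, 0.35], [0, 0, 0]], [[0.07, 0.88, 0.35], [0, 0, 0]], [[0.07, 0.88, 0.35], [0, 0, 0]], [[0, 0, 0], [-0.067, 0, 0]], [[0, 0, 0], [-0.067, 0, 0]], [[0, 0, 0], [-0.067, 0, 0]], [[0, 0, 0], [-0.067, 0, 0]], [[0, 0, 0], [-0.067, 0, 0]], [[0, 0, 0], [0, 0, 0]]])

```text
time_s: 4.2
tool_pos: [0.4785, 0.313, 0.2029]
tool_rot: [132.9, 90.0, -167.8]
force: [0.3, -0.8, 1.2]
grip_width: 0.0744
```

```bash
python3 - <<'E'
from h import *
snap('wrist','w2'); show()
E
```

```text
t 4.25 p [0.4786 0.313  0.2031] q [ 13.   17.6 -58.   94.6  15.3  76.4  11.6] F [ 0.1 -0.8 -0. ] w 0.074
x [-0.001 -0.    -1.   ] y [-0.858  0.513  0.   ] z [ 0.513  0.858 -0.   ] z az 59.12
```

View pics/w2.png

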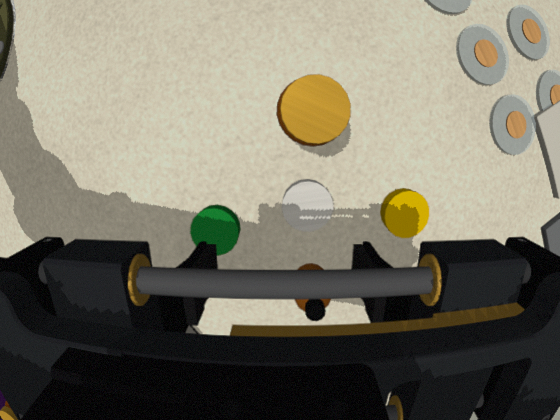

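```bash
python3 - <<'E'
from h import *
c=ld('w2')
for n,u,v,z in(('tin',308,205,.022),('jar',314,110,.1),('green',215,229,.022),('yellow',405,213,.022),('vialcap',316,309,.085)): print(n,at(c,u,v,z,True).round(4))
a=cv2.imread('pics/w2.png')[160:260,170:450]; cv2.imwrite('pics/w2c.png',cv2.resize(a,None,fx=2.8,fy=2.8,interpolation=3))
E
```

```text
tin [0.5024 0.3292 0.022 ]
jar [0.418  0.3774 0.1   ]
green [0.4732 0.2262 0.022 ]
yellow [0.5673 0.4211 0.022 ]
vialcap [0.5842 0.2876 0.085 ]
```

View pics/w2c.png

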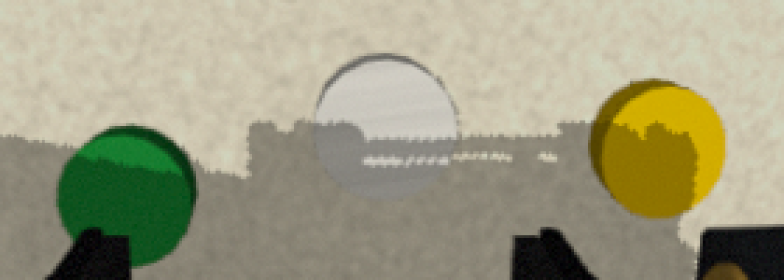

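```bash
python3 - <<'E'
from h import *
o,p,R=st()
delta(p,R,(.503,.3285,.004),down(60))
E
```

```text
shift units(total, in current tool axes): [ 4.976 -0.327  0.648]  turn units: [-0.0073 -0.0002 -0.0002]
```

>>> drive_tool(increments=[[[0.3, -0.11, 0.215], [-0.007, 0, 0]], [[0.4, -0.11, 0.215], [0, 0, 0]], [[0.6, -0.11, 0.215], [0, 0, 0]], [[0.7, 0, 0], [0, 0, 0]], [[0.7, 0, 0], [0, 0, 0]], [[0.7, 0, 0], [0, 0, 0]], [[0.5, 0, 0], [0, 0, 0]], [[0.3, 0, 0], [0, 0, 0]], [[0, 0, 0], [0, 0, 0]], [[0, 0, 0], [0, 0, 0]]])

```text
time_s: 5.25
tool_pos: [0.5033, 0.3293, 0.036]
tool_rot: [-25.5, 90.0, 34.6]
force: [0.5, 0.8, 0.7]
grip_width: 0.0743
```

```bash
python3 - <<'E'
from h import *
show();o,p,R=st()
delta(p,R,(.503,.3285,.004),down(60)); snap('wrist','w3')
E
```

```text
t 5.25 p [0.5033 0.3293 0.036 ] q [  4.9  31.1 -51.2 100.2  27.1  61.9   4.7] F [0.5 0.8 0.7] w 0.0743
x [ 0.001  0.    -1.   ] y [-0.867  0.498 -0.   ] z [0.498 0.867 0.001] z az 60.16
shift units(total, in current tool axes): [ 0.8   -0.003 -0.022]  turn units: [0.0013 0.0004 0.0002]
```

View pics/w3.png

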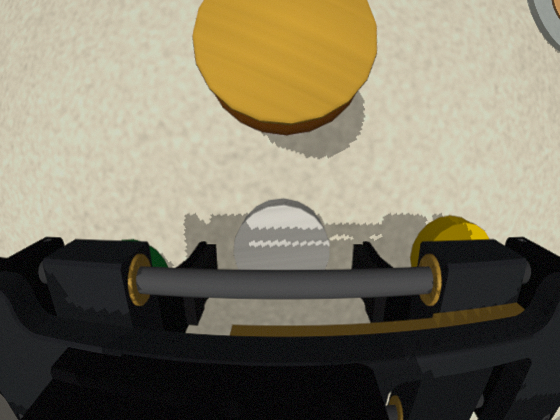

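The tin (281,240) sits centred between the fingers, and the jar is clear. Next I descend and grip.

>>> drive_tool(increments=[[[0.4, 0, 0], [0, 0, 0]], [[0.3, 0, 0], [0, 0, 0]], [[0.1, 0, 0], [0, 0, 0]], [[0, 0, 0], [0, 0, 0]]])

```text
time_s: 5.7
tool_pos: [0.5022, 0.3284, 0.002]
tool_rot: [148.3, 89.9, -151.5]
force: [0.0, -0.1, -0.2]
grip_width: 0.0737
```

>>> drive_tool(increments=[[[0, 0, 0], [0, 0, 0]], [[0, 0, 0], [0, 0, 0]], [[0, 0, 0], [0, 0, 0]], [[0, 0, 0], [0, 0, 0]], [[0, 0, 0], [0, 0, 0]], [[0, 0, 0], [0, 0, 0]]], hand=-0.1, squeeze=15)

```text
time_s: 6.3
tool_pos: [0.5032, 0.3291, 0.0037]
tool_rot: [-46.5, 90.0, 13.7]
force: [-0.2, -0.2, 2.0]
grip_width: 0.0563
```

```bash
python3 - <<'E'
from h import *
show()
E
```

```text
t 6.3 p [0.5032 0.3291 0.0037] q [  3.7  33.3 -49.6 101.4  29.2  59.1   3.4] F [-0.2 -0.2  2. ] w 0.0563
x [ 0.001  0.    -1.   ] y [-0.868  0.496 -0.   ] z [0.496 0.868 0.   ] z az 60.24
```

>>> drive_tool(increments=[[[-0.2, 0, 0], [0, 0, 0]], [[-0.5, 0, 0], [0, 0, 0]], [[-0.7, 0, 0], [0, 0, 0]], [[-0.8, 0, 0], [0, 0, 0]], [[-0.8, 0, 0], [0, 0, 0]], [[-0.5, 0, 0], [0, 0, 0]], [[-0.3, 0, 0], [0, 0, 0]], [[0, 0, 0], [0, 0, 0]]])

```text
time_s: 7.1
tool_pos: [0.5036, 0.3295, 0.1569]
tool_rot: [-37.4, 89.8, 22.8]
force: [0.3, -0.4, -0.6]
grip_width: 0.0562
```

```bash
python3 - <<'E'
from h import *
show();o,p,R=st()
c=ld('w1'); print('plate w1',at(c,399,45,.016,True))
snap('wrist','w4')
delta(p,R,(.5,.12,.16),down(90))
a=cv2.imread('pics/w1.png')[:200,270:560]; cv2.imwrite('pics/w1c.png',cv2.resize(a,None,fx=2.7,fy=2.7,interpolation=3))
E
```

```text
t 7.1 p [0.5036 0.3295 0.1569] q [  8.7  23.9 -55.8  93.9  20.5  73.1   9.4] F [ 0.3 -0.4 -0.6] w 0.0562
x [ 0.002  0.001 -1.   ] y [-0.868  0.496 -0.002] z [0.496 0.868 0.002] z az 60.23
plate w1 [0.52842668 0.00154608 0.016     ]
shift units(total, in current tool axes): [-0.082 -2.522 -4.59 ]  turn units: [-0.248   0.0008  0.001 ]
```

View pics/w4.png

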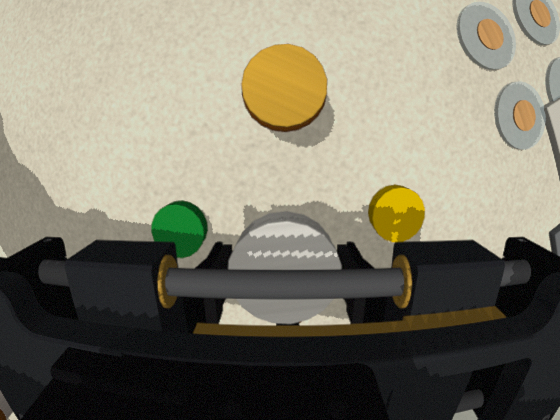

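View pics/w1c.png

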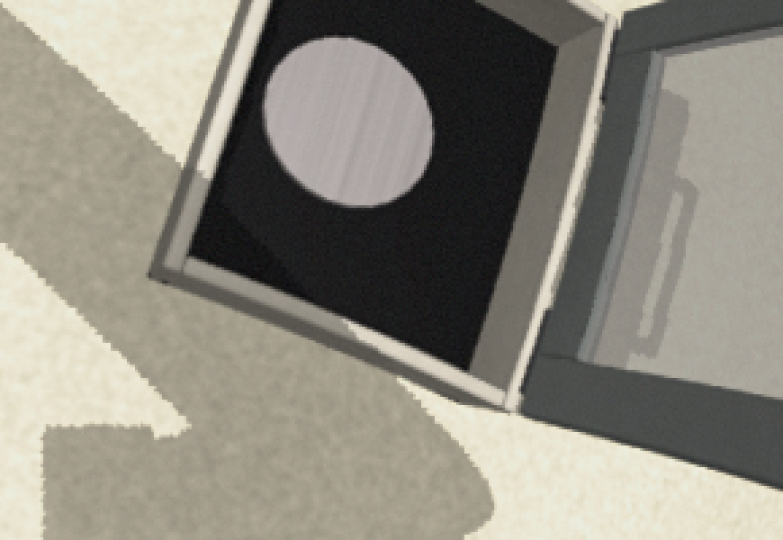

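```bash
python3 - <<'E'
from h import *
c=ld('w1')
q=lambda u,v,z: at(c,270+(u+.5)/2.7-.5,(v+.5)/2.7-.5,z,True)
A=q(165,266,.055);B=q(510,408,.055);C=q(614,14,.055);P=q(349,122,.016)
print(A,B,C,P); e=B-A; f=C-B; print(np.linalg.norm(e),np.arctan2(e[1],e[0]),np.linalg.norm(f),np.arctan2(-f[0],f[1]))
E
```

```text
[ 0.46788096 -0.10204469  0.055     ] [ 0.63186684 -0.09716197  0.055     ] [0.62688267 0.11079936 0.055     ] [0.52830697 0.00167812 0.016     ]
0.1640585549346628 0.02976646251090729 0.2080210471178998 0.023962226896997375
```

>>> drive_tool(increments=[[[0, 0, 0], [-0.065, 0, 0]], [[0, 0, 0], [-0.065, 0, 0]], [[0, 0, 0], [-0.065, 0, 0]], [[0, 0, 0], [-0.065, 0, 0]], [[0, 0, 0], [0, 0, 0]]])

```text
time_s: 7.65
tool_pos: [0.5021, 0.3282, 0.1534]
tool_rot: [105.6, 89.8, -163.0]
force: [0.6, 0.4, -0.7]
grip_width: 0.056
```

```bash
python3 - <<'E'
from h import *
show();o,p,R=st()
delta(p,R,(.5285,.002,.11),down(91.4))
E
```

```text
t 7.65 p [0.5021 0.3282 0.1534] q [ 12.6  26.8 -61.8  94.   24.3  74.2  38. ] F [ 0.6  0.4 -0.7] w 0.056
x [-0.003 -0.001 -1.   ] y [-1.    -0.026  0.003] z [-0.026  1.    -0.001] z az 91.47
shift units(total, in current tool axes): [ 1.09  -0.453 -8.168]  turn units: [ 0.0006 -0.0004 -0.0015]
```

>>> drive_tool(increments=[[[0, -0.04, -0.4], [0, 0, 0]], [[0.1, -0.04, -0.85], [0, 0, 0]], [[0.1, -0.04, -0.95], [0, 0, 0]], [[0.1, -0.04, -0.95], [0, 0, 0]], [[0.1, -0.05, -0.95], [0, 0, 0]], [[0.1, -0.05, -0.95], [0, 0, 0]], [[0.1, -0.05, -0.95], [0, 0, 0]], [[0.1, -0.05, -0.95], [0, 0, 0]], [[0.1, -0.05, -0.7], [0, 0, 0]], [[0.1, -0.05, -0.4], [0, 0, 0]]])

```text
time_s: 8.65
tool_pos: [0.5289, 0.0041, 0.1181]
tool_rot: [121.0, 89.9, -148.0]
force: [-0.7, -0.3, -0.5]
grip_width: 0.0566
```

>>> drive_tool(increments=[[[0.1, 0, -0.1], [0, 0, 0]], [[0.1, 0, 0], [0, 0, 0]], [[0, 0, 0], [0, 0, 0]]])

```text
time_s: 8.95
tool_pos: [0.5289, 0.0057, 0.1107]
tool_rot: [40.6, 89.9, 132.2]
force: [-0.2, 0.0, -0.6]
grip_width: 0.0563
```

```bash
python3 - <<'E'
from h import *
show();o,p,R=st(); snap('wrist','w5')
delta(p,R,(.5285,.002,.02),down(91.4))
E
```

```text
t 8.95 p [0.5289 0.0057 0.1107] q [ 51.1  18.5 -62.3 106.5  17.9  65.8  74. ] F [-0.2  0.  -0.6] w 0.0563
x [-0.001  0.001 -1.   ] y [-1.    -0.027  0.001] z [-0.027  1.     0.001] z az 91.57
shift units(total, in current tool axes): [ 2.268  0.01  -0.095]  turn units: [ 0.0014  0.0006 -0.0005]
```

View pics/w5.png

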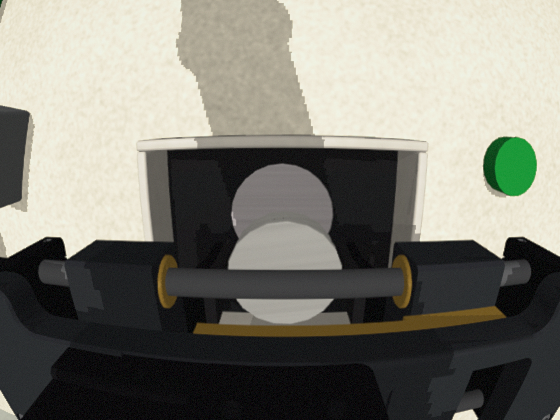

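```bash
python3 - <<'E'
from h import *
from scipy.optimize import least_squares
c=ld('w5')
obs=[(282,164),(232,214),(333,212),(246,181),(319,181)]
def f(x):
    r=[]
    for u,v in obs: X=at(c,u,v,.016,True); r.append(np.hypot(X[0]-x[0],X[1]-x[1])-.042)
    return r
s=least_squares(f,[.5285,.002]);print(s.x,s.fun)
for u,v in((138,145),(427,146)): print(at(c,u,v,.055,True))
E
```

```text
[0.53045028 0.00463921] [ 0.00088193 -0.00038043 -0.00038387 -0.00059226 -0.00057822]
[ 0.47015422 -0.09968944  0.055     ]
[0.46550854 0.10566934 0.055     ]
```

>>> drive_tool(increments=[[[0.2, -0.03, -0.04], [0, 0, 0]], [[0.4, 0, 0], [0, 0, 0]], [[0.5, 0, 0], [0, 0, 0]], [[0.4, 0, 0], [0, 0, 0]], [[0.3, 0, 0], [0, 0, 0]], [[0.2, 0, 0], [0, 0, 0]], [[0.1, 0, 0], [0, 0, 0]], [[0.1, 0, 0], [0, 0, 0]], [[0, 0, 0], [0, 0, 0]], [[0, 0, 0], [0, 0, 0]]])

```text
time_s: 10.0
tool_pos: [0.5312, 0.0019, 0.0238]
tool_rot: [-109.5, 89.9, -18.0]
force: [-0.0, 0.1, -0.6]
grip_width: 0.0564
```

```bash
python3 - <<'E'
from h import *
show()
E
```

```text
t 10.0 p [0.5312 0.0019 0.0238] q [ 45.8  25.6 -57.  110.5  25.5  57.6  68.6] F [-0.   0.1 -0.6] w 0.0564
x [ 0.001 -0.    -1.   ] y [-1.    -0.025 -0.001] z [-0.025  1.    -0.   ] z az 91.44
```

>>> drive_tool(increments=[[[0.03, 0.02, 0.02], [0, 0, 0]], [[0.03, 0, 0], [0, 0, 0]], [[0.02, 0, 0], [0, 0, 0]], [[0, 0, 0], [0, 0, 0]]])

```text
time_s: 10.4
tool_pos: [0.5299, 0.0026, 0.0201]
tool_rot: [159.9, 90.0, -108.7]
force: [-0.3, 0.7, -1.1]
grip_width: 0.0559
```

>>> drive_tool(increments=[[[0.02, 0, 0], [0, 0, 0]], [[0.02, 0, 0], [0, 0, 0]], [[0, 0, 0], [0, 0, 0]]])

```text
time_s: 10.7
tool_pos: [0.5301, 0.0026, 0.0196]
tool_rot: [159.0, 89.9, -109.6]
force: [-2.7, -0.4, 8.9]
grip_width: 0.0565
```

The upward force of 8.9 N shows the tin on the plate. Next I release it.

>>> drive_tool(increments=[[[0, 0, 0], [0, 0, 0]], [[0, 0, 0], [0, 0, 0]], [[0, 0, 0], [0, 0, 0]], [[0, 0, 0], [0, 0, 0]]], hand=0.6)

```text
time_s: 11.1
tool_pos: [0.5299, 0.0026, 0.0184]
tool_rot: [79.2, 90.0, 170.6]
force: [-0.6, -0.2, -0.0]
grip_width: 0.069
```

>>> drive_tool(increments=[[[-0.1, 0, 0], [0, 0, 0]], [[-0.3, 0, 0], [0, 0, 0]], [[-0.6, 0, 0], [0, 0, 0]], [[-0.9, 0, 0], [0, 0, 0]], [[-0.9, 0, 0], [0, 0, 0]], [[-0.9, 0, 0], [0, 0, 0]], [[-0.9, 0, 0], [0, 0, 0]], [[-0.6, 0, 0], [0, 0, 0]], [[-0.3, 0, 0], [0, 0, 0]], [[0, 0, 0], [0, 0, 0]]])

```text
time_s: 12.1
tool_pos: [0.5308, 0.0029, 0.2402]
tool_rot: [-112.0, 89.8, -20.6]
force: [0.0, -0.5, -1.0]
grip_width: 0.0694
```

```bash
python3 - <<'E'
from h import *
show(); snap('wrist','w6'); snap('side','s6')
E
```

```text
t 12.1 p [0.5308 0.0029 0.2402] q [ 57.2  10.6 -66.4  97.   10.   78.8  80.6] F [ 0.  -0.5 -1. ] w 0.0694
x [ 0.003 -0.001 -1.   ] y [-1.    -0.025 -0.003] z [-0.025  1.    -0.001] z az 91.44
```

View pics/w6.png

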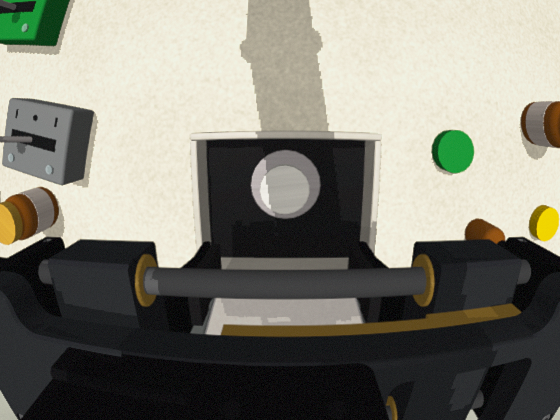

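View pics/s6.png

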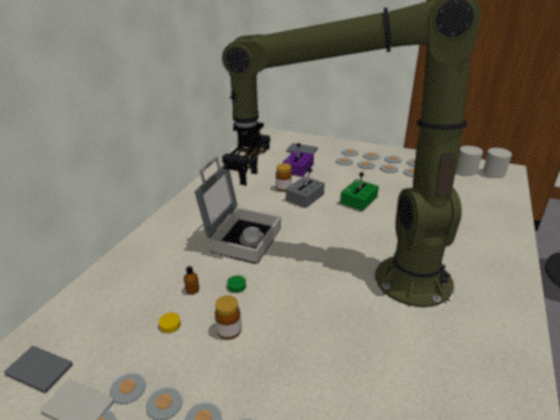

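```bash
python3 - <<'E'
from h import *
from scipy.optimize import least_squares
a=cv2.imread('pics/w6.png'); cv2.imwrite('pics/w6c.png',cv2.resize(a[130:260,190:390],None,fx=4,fy=4,interpolation=3))
cv2.imwrite('pics/w6d.png',cv2.resize(a[90:190,0:100],None,fx=5,fy=5,interpolation=3))
E
```

```text
(no output)
```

View pics/w6c.png

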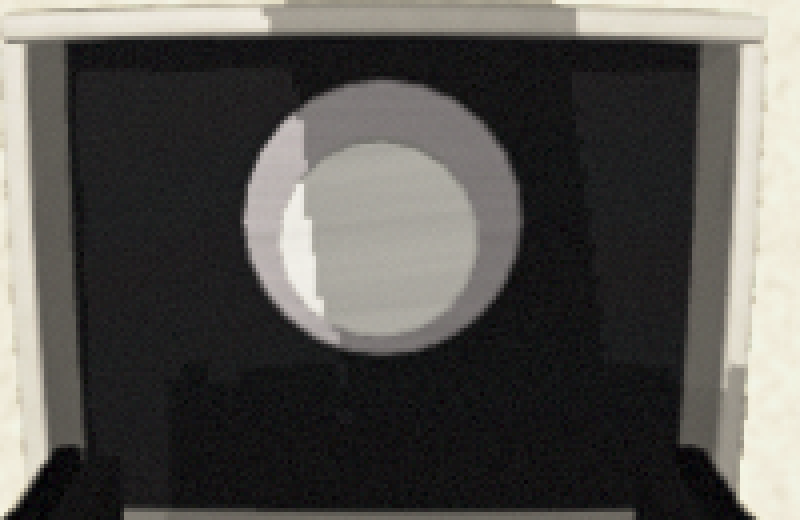

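View pics/w6d.png

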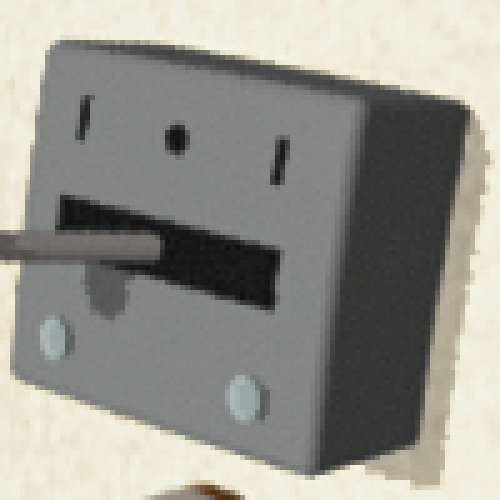

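```bash
python3 - <<'E'
from h import *
c=ld('w6')
q=lambda u,v,z: at(c,190+(u+.5)/4-.5,130+(v+.5)/4-.5,z,True)
print('plate',q(383,217,.016),'tin',q(379,239.5,.038))
print('rim',q(5,40,.055),q(765,42,.055), q(5,12,.055),q(765,18,.055))
d=lambda u,v,z: at(c,(u+.5)/5-.5,90+(v+.5)/5-.5,z,True)
P=[d(*x,.055) for x in((55,42),(365,95),(315,472),(15,378))]
for a in P: print(a)
print('ctr',np.mean(P,0)); 
for i,j in((0,1),(3,2)): e=P[j]-P[i];print(np.linalg.norm(e),np.arctan2(-e[0],e[1]))
for i,j in((1,2),(0,3)): e=P[j]-P[i];print(np.linalg.norm(e),np.arctan2(e[1],e[0]))
s1=d(60,210,.055);s2=d(277,278,.055);print('slot',s1,s2,np.arctan2(-(s2-s1)[0],(s2-s1)[1]))
print('rod base',d(163,248,.055))
E
```

```text
plate [0.52805488 0.00398759 0.016     ] tin [0.53080521 0.00289315 0.038     ]
rim [ 0.47396315 -0.10020232  0.055     ] [0.46923148 0.10647525 0.055     ] [ 0.46628346 -0.10016596  0.055     ] [0.4626538  0.10610806 0.055     ]
[ 0.39890968 -0.37913287  0.055     ]
[ 0.42834242 -0.25877049  0.055     ]
[ 0.52260267 -0.28203893  0.055     ]
[ 0.49289802 -0.4041694   0.055     ]
ctr [ 0.4606882  -0.33102792  0.055     ]
0.12390878926717107 -0.2398279986807531
0.12569096535968521 -0.23858801306375885
0.09708972729287411 -0.24201466827872106
0.0972657991385502 -0.26033389329169715
slot [ 0.44665888 -0.37761868  0.055     ] [ 0.47202661 -0.29054917  0.055     ] -0.2835025854523386
rod base [ 0.46101975 -0.33365899  0.055     ]
```

```bash
python3 - <<'E'
from h import *
a=cv2.imread('pics/s6.png'); cv2.imwrite('pics/s6c.png',cv2.resize(a[145:265,185:295],None,fx=5.4,fy=5.4,interpolation=3))
snap('scene','sc6'); a=cv2.imread('pics/sc6.png'); cv2.imwrite('pics/sc6c.png',cv2.resize(a[175:295,195:325],None,fx=5,fy=5,interpolation=3))
E
```

```text
(no output)
```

View pics/s6c.png

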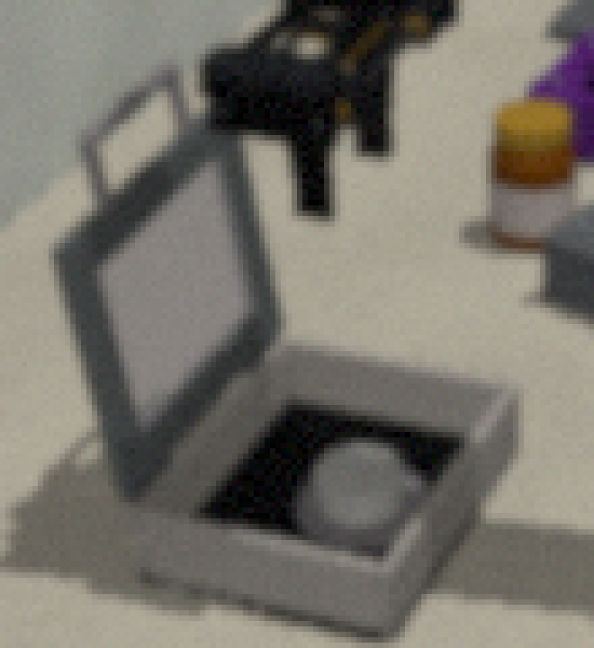

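View pics/sc6c.png

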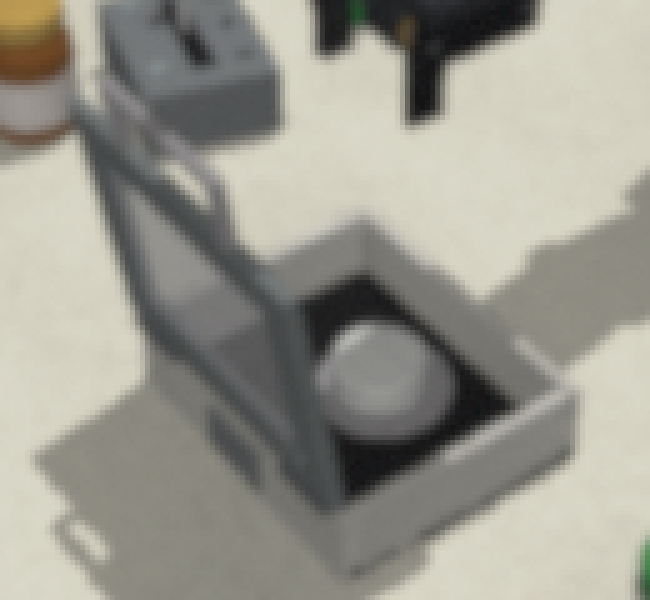

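```bash
cat > fit2.py <<'E'
from h import *
from scipy.optimize import least_squares
S,D=ld('sc6'),ld('s6')
fs=lambda u,v:np.array([195+(u+.5)/5-.5,175+(v+.5)/5-.5]); fd=lambda u,v:np.array([185+(u+.5)/5.4-.5,145+(v+.5)/5.4-.5])
for n,a,b in(('-y',(106,77),(175,76)),('+y',(217,181),(90,141))):
    r=least_squares(lambda X:np.r_[proj(S,X)-fs(*a),proj(D,X)-fd(*b)],[.66,0,.27]);print(n,r.x.round(4),r.fun.round(2))
h=np.array([.6335,.0045,.06]);yw=.024
E=lambda y,t:h+np.array([-np.sin(yw)*y-np.cos(yw)*.21*np.cos(t),np.cos(yw)*y-np.sin(yw)*.21*np.cos(t),.21*np.sin(t)])
r=least_squares(lambda t:np.r_[proj(S,E(-.05,t[0]))-fs(106,77),proj(D,E(-.05,t[0]))-fd(175,76),proj(S,E(.05,t[0]))-fs(217,181),proj(D,E(.05,t[0]))-fd(90,141)],[1.7]);print(r.x,r.fun.round(1),E(0,r.x[0]))
E
python3 fit2.py
```

```text
-y [ 0.6648 -0.0495  0.2644] [ 0.19  1.04  0.49 -1.24]
+y [0.6627 0.0553 0.2664] [-0.02 -0.1  -0.05  0.12]
[1.71677344] [ 0.8  0.9 -0.4 -1.6 -0.1 -0.5 -0.1 -0.3] [0.66403764 0.00523304 0.26776649]
```

>>> drive_tool(increments=[[[-0.6, 0, 0], [0.07, 0, 0]], [[-0.9, 0, 0], [0.07, 0, 0]], [[-0.9, 0, 0], [0.07, 0, 0]], [[-0.6, 0, 0], [0.07, 0, 0]], [[-0.3, 0, 0], [0.07, 0, 0]], [[0, 0, 0], [0.07, 0, 0]], [[0, 0, 0], [0.07, 0, 0]], [[0, 0, 0], [0.07, 0, 0]], [[0, 0, 0], [0.07, 0, 0]], [[0, 0, 0], [0.07, 0, 0]]])

```text
time_s: 13.25
tool_pos: [0.5294, 0.0026, 0.3687]
tool_rot: [158.2, 89.8, 165.3]
force: [0.4, 0.3, -0.4]
grip_width: 0.0695
```

>>> drive_tool(increments=[[[0, 0, 0], [0.05, 0, 0]], [[0, 0, 0], [0, 0.06, 0]], [[0, 0, 0], [0, 0.065, 0]], [[0, 0, 0], [0, 0, 0]]])

```text
time_s: 13.65
tool_pos: [0.5319, 0.0013, 0.3616]
tool_rot: [178.4, 74.0, 179.9]
force: [-0.1, -2.2, -1.5]
grip_width: 0.0697
```

```bash
cat >> h.py <<'E'
def tilted(az,th): # fingers point down and back toward robot by th deg (jaw az about 0)
    return down(az)*Ro.from_rotvec([0,th,0],degrees=True)
E
python3 - <<'E'
from h import *
show();o,p,R=st(); R2=tilted(1.4,15); b=np.array([.664,.004,.267]); x=R2.as_matrix()[:,0]; print(x)
delta(p,R,b-.06*x,R2); delta(b-.06*x,R2,b+.019*x,R2)
E
```

```text
t 13.65 p [0.5319 0.0013 0.3616] q [ 37.9  23.5 -57.6  71.9  15.2 110.  -15.1] F [-0.1 -2.2 -1.5] w 0.0697
x [-0.275  0.    -0.961] y [-0.025  1.     0.008] z [ 0.961  0.027 -0.275] z az 1.58
[-0.25874178 -0.00632351 -0.96592583]
shift units(total, in current tool axes): [-0.133 -0.023  3.8  ]  turn units: [ 0.0014 -0.0079 -0.0034]
shift units(total, in current tool axes): [ 1.975 -0.     0.   ]  turn units: [0. 0. 0.]
```

>>> drive_tool(increments=[[[0, 0, 0], [0, -0.06, 0]], [[0, 0, 0], [0, 0, 0]]])

```text
time_s: 13.85
tool_pos: [0.5283, 0.0033, 0.3698]
tool_rot: [-179.5, 82.2, -178.1]
force: [-0.9, 0.6, 0.2]
grip_width: 0.0697
```

```bash
python3 - <<'E'
from h import *
show();o,p,R=st(); R2=tilted(1.4,8); b=np.array([.664,.004,.267]); x=R2.as_matrix()[:,0]; print(x)
delta(p,R,b-.06*x,R2); delta(b-.06*x,R2,b+.019*x,R2)
E
```

```text
t 13.85 p [0.5283 0.0033 0.3698] q [ 45.   15.5 -59.9  77.8  11.8 101.8 -11.7] F [-0.9  0.6  0.2] w 0.0697
x [-0.136 -0.005 -0.991] y [-0.026  1.    -0.001] z [ 0.99   0.026 -0.136] z az 1.48
[-0.13913156 -0.0034003  -0.99026807]
shift units(total, in current tool axes): [ 0.585 -0.07   3.716]  turn units: [0.0007 0.0015 0.0006]
shift units(total, in current tool axes): [ 1.975  0.    -0.   ]  turn units: [0. 0. 0.]
```

>>> drive_tool(increments=[[[0, 0, 0.4], [0, 0, 0]], [[0, -0.01, 0.7], [0, 0, 0]], [[0.1, -0.01, 0.7], [0, 0, 0]], [[0.1, -0.01, 0.7], [0, 0, 0]], [[0.1, -0.02, 0.7], [0, 0, 0]], [[0.1, -0.02, 0.4], [0, 0, 0]], [[0.15, 0, 0.1], [0, 0, 0]], [[0, 0, 0], [0, 0, 0]], [[0, 0, 0], [0, 0, 0]]])

```text
time_s: 14.75
tool_pos: [0.6728, 0.0037, 0.3295]
tool_rot: [-179.6, 82.2, -178.2]
force: [0.4, 0.6, 0.4]
grip_width: 0.0698
```

```bash
python3 - <<'E'
from h import *
show();o,p,R=st(); R2=tilted(1.4,8); b=np.array([.664,.004,.267]); x=R2.as_matrix()[:,0]
delta(p,R,b+.019*x,R2)
snap('wrist','w7')
E
```

```text
t 14.75 p [0.6728 0.0037 0.3295] q [ 27.   35.3 -54.   58.8  26.  105.2 -16.2] F [0.4 0.6 0.4] w 0.0698
x [-0.135 -0.004 -0.991] y [-0.025  1.    -0.001] z [ 0.99   0.025 -0.136] z az 1.45
shift units(total, in current tool axes): [ 2.054  0.015 -0.008]  turn units: [0.0004 0.0018 0.0005]
```

View pics/w7.png

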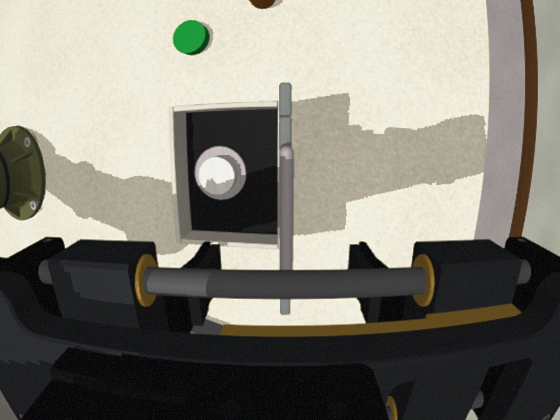

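The bar (column 287, rows 148–312) runs midway between the fingers. Next I descend and grip.

>>> drive_tool(increments=[[[0.3, 0, 0], [0, 0, 0]], [[0.5, 0, 0], [0, 0, 0]], [[0.5, 0, 0], [0, 0, 0]], [[0.4, 0, 0], [0, 0, 0]], [[0.2, 0, 0], [0, 0, 0]], [[0.1, 0, 0], [0, 0, 0]], [[0, 0, 0], [0, 0, 0]]])

```text
time_s: 15.5
tool_pos: [0.6626, 0.003, 0.2499]
tool_rot: [-179.8, 82.2, -178.4]
force: [0.4, 0.4, 0.2]
grip_width: 0.0696
```

>>> drive_tool(increments=[[[0, 0, 0], [0, 0, 0]], [[0, 0, 0], [0, 0, 0]], [[0, 0, 0], [0, 0, 0]], [[0, 0, 0], [0, 0, 0]], [[0, 0, 0], [0, 0, 0]], [[0, 0, 0], [0, 0, 0]], [[0, 0, 0], [0, 0, 0]], [[0, 0, 0], [0, 0, 0]]], hand=-0.95, squeeze=12)

```text
time_s: 16.3
tool_pos: [0.6628, 0.0032, 0.2493]
tool_rot: [-180.0, 82.2, -178.5]
force: [-0.5, 0.2, 0.7]
grip_width: 0.0138
```

```bash
python3 - <<'E'
from h import *
show()
E
```

```text
t 16.3 p [0.6628 0.0032 0.2493] q [ 30.6  35.2 -54.3  69.2  25.6  96.1 -17.4] F [-0.5  0.2  0.7] w 0.0138
x [-0.136 -0.003 -0.991] y [-0.025  1.    -0.   ] z [ 0.99   0.025 -0.136] z az 1.44
```

>>> drive_tool(increments=[[[0, 0, 0], [0, 0, 0]], [[0, 0, 0], [0, 0, 0]], [[0, 0, 0], [0, 0, 0]]])

```text
time_s: 16.6
tool_pos: [0.6628, 0.0032, 0.2494]
tool_rot: [-180.0, 82.2, -178.5]
force: [0.1, -0.2, -0.5]
grip_width: 0.0095
```

```bash
python3 - <<'E'
from h import *
show();snap('scene','sc8');a=cv2.imread('pics/sc8.png'); cv2.imwrite('pics/sc8c.png',cv2.resize(a[145:265,165:305],None,fx=5,fy=5,interpolation=3))
E
```

```text
t 16.6 p [0.6628 0.0032 0.2494] q [ 30.6  35.2 -54.3  69.2  25.6  96.1 -17.4] F [ 0.1 -0.2 -0.5] w 0.0095
x [-0.136 -0.003 -0.991] y [-0.025  1.    -0.   ] z [ 0.99   0.025 -0.136] z az 1.44
```

View pics/sc8c.png

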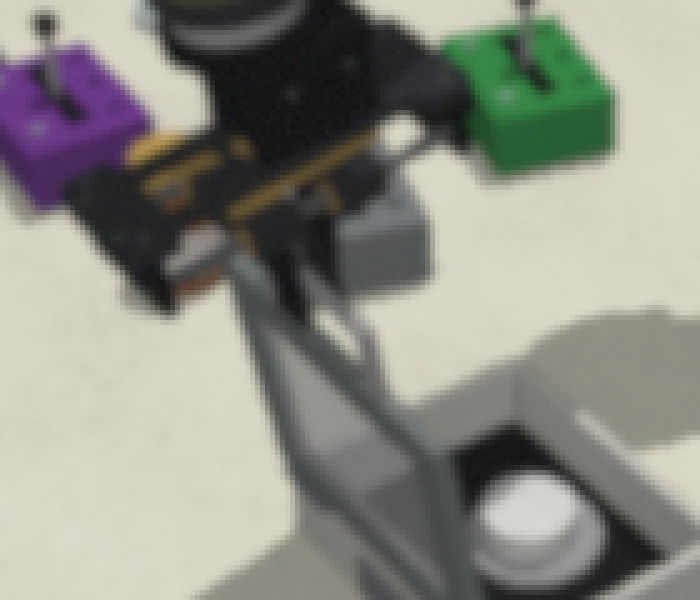

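```bash
cat > arc.py <<'E'
from h import *
import sys
def plan(ts,ths,H=(.6345,.0045,.06),yw=.0245,first=None,dec=2):
    o,p,R=st(); x=R.as_matrix()[:,0]; b=p-.019*x; y0=b[1]
    t0=np.arctan2(b[2]-H[2],H[0]-b[0]); th0=np.degrees(np.arccos(-x[2])); print('t now',t0.round(3),'r',np.hypot(b[2]-H[2],H[0]-b[0]).round(4),'tilt',th0.round(2))
    if first is not None: pass
    # keep az as it is
    M=R.as_matrix()[:,2]; az=np.degrees(np.arctan2(M[1],M[0]))
    P,Rc=p,R
    for t,th in zip(ts,ths):
        dx=-.21*(np.cos(t)-np.cos(t0)); 
        bb=np.array([H[0]-.21*np.cos(t), y0+np.sin(yw)*dx, H[2]+.21*np.sin(t)])
        R2=tilted(az,th); P2=bb+.019*R2.as_matrix()[:,0]
        s=(Rc.inv().apply(P2-P)/.04).round(dec); w=((Rc.inv()*R2).as_rotvec(degrees=True)/120).round(3)
        print(round(t,3),s.tolist(),w.tolist(),P2.round(4))
        P=P+Rc.apply(s*.04); Rc=Rc*Ro.from_rotvec(w*120,degrees=True)
E
python3 - <<'E'
from arc import *
plan(np.linspace(1.717,1.32,11)[1:],[8]*10)
E
```

```text
t now 1.718 r 0.2105 tilt 7.79
1.677 [0.01, 0.0, -0.22] [-0.0, 0.002, 0.0] [0.6542 0.003  0.25  ]
1.638 [0.01, 0.0, -0.2] [-0.0, -0.0, 0.0] [0.6459 0.0028 0.2507]
1.598 [0.02, 0.0, -0.21] [-0.0, -0.0, 0.0] [0.6375 0.0026 0.2511]
1.558 [0.03, 0.0, -0.21] [-0.0, -0.0, 0.0] [0.6292 0.0024 0.2512]
1.518 [0.04, 0.0, -0.2] [-0.0, -0.0, 0.0] [0.6209 0.0022 0.2509]
1.479 [0.04, 0.0, -0.21] [-0.0, -0.0, 0.0] [0.6126 0.002  0.2503]
1.439 [0.05, 0.0, -0.2] [-0.0, -0.0, 0.0] [0.6043 0.0018 0.2494]
1.399 [0.06, 0.0, -0.2] [-0.0, -0.0, 0.0] [0.596  0.0016 0.2481]
1.36 [0.07, 0.0, -0.2] [-0.0, -0.0, 0.0] [0.5879 0.0014 0.2465]
1.32 [0.08, 0.0, -0.19] [-0.0, -0.0, 0.0] [0.5797 0.0012 0.2446]
```

>>> drive_tool(increments=[[[0.01, 0, -0.1], [0, 0, 0]], [[0.01, 0, -0.2], [0, 0, 0]], [[0.02, 0, -0.2], [0, 0, 0]], [[0.03, 0, -0.2], [0, 0, 0]], [[0.04, 0, -0.2], [0, 0, 0]]])

```text
time_s: 17.15
tool_pos: [0.6259, 0.0024, 0.2509]
tool_rot: [-179.8, 82.3, -178.4]
force: [1.1, -0.7, 7.3]
grip_width: 0.0095
```

>>> drive_tool(increments=[[[0.04, 0, -0.2], [0, 0, 0]], [[0.05, 0, -0.2], [0, 0, 0]], [[0.05, 0, -0.2], [0, 0, 0]], [[0.06, 0, -0.2], [0, 0, 0]], [[0.07, 0, -0.2], [0, 0, 0]]])

```text
time_s: 17.65
tool_pos: [0.5844, 0.0014, 0.2448]
tool_rot: [-179.9, 82.2, -178.4]
force: [0.3, -0.1, 5.1]
grip_width: 0.0097
```

```bash
python3 - <<'E'
from arc import *
show()
plan(np.linspace(1.35,.9,11)[1:],np.linspace(8,15,11)[1:])
snap('side','s9');a=cv2.imread('pics/s9.png'); cv2.imwrite('pics/s9c.png',cv2.resize(a[120:270,170:320],None,fx=4,fy=4,interpolation=3))
E
```

```text
t 17.65 p [0.5844 0.0014 0.2448] q [ 40.   25.9 -58.   82.4  19.7  91.2 -16.2] F [ 0.3 -0.1  5.1] w 0.0097
x [-0.136 -0.004 -0.991] y [-0.025  1.    -0.   ] z [ 0.99   0.025 -0.136] z az 1.44
t now 1.342 r 0.2091 tilt 7.82
1.305 [0.05, 0.0, -0.19] [-0.0, 0.007, 0.0] [0.5765 0.0012 0.2438]
1.26 [0.1, 0.0, -0.22] [-0.0, 0.006, 0.0] [0.5672 0.001  0.2412]
1.215 [0.11, 0.0, -0.22] [-0.0, 0.006, 0.0] [0.558  0.0007 0.2381]
1.17 [0.13, 0.0, -0.2] [-0.0, 0.006, 0.0] [5.490e-01 5.000e-04 2.347e-01]
1.125 [0.13, 0.0, -0.2] [-0.0, 0.006, 0.0] [5.402e-01 3.000e-04 2.309e-01]
1.08 [0.15, 0.0, -0.19] [-0.0, 0.006, 0.0] [5.315e-01 1.000e-04 2.266e-01]
1.035 [0.16, 0.0, -0.19] [-0.0, 0.005, 0.0] [ 5.230e-01 -1.000e-04  2.221e-01]
0.99 [0.16, 0.0, -0.17] [-0.0, 0.006, 0.0] [ 5.148e-01 -3.000e-04  2.171e-01]
0.945 [0.18, 0.0, -0.16] [-0.0, 0.006, 0.0] [ 5.068e-01 -5.000e-04  2.118e-01]
0.9 [0.19, 0.0, -0.16] [-0.0, 0.006, 0.0] [ 0.499  -0.0007  0.2061]
```

View pics/s9c.png

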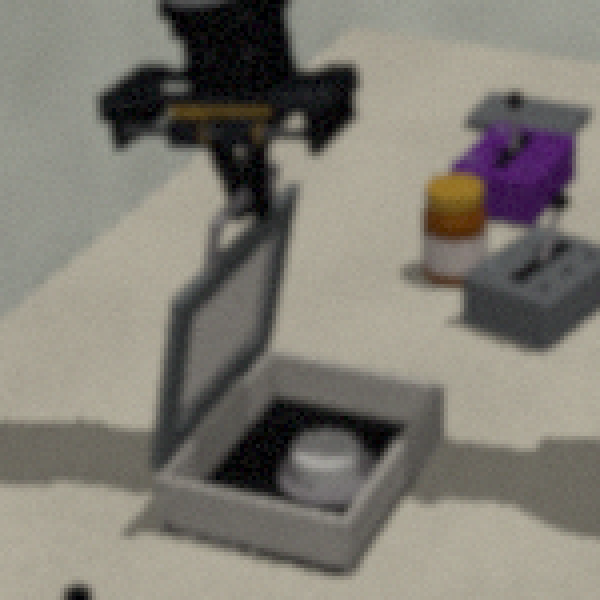

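The cover moves with the gripper and the forces are small, so I continue along the arc.

>>> drive_tool(increments=[[[0.05, 0, -0.19], [0, 0.006, 0]], [[0.1, 0, -0.22], [0, 0.006, 0]], [[0.11, 0, -0.22], [0, 0.006, 0]], [[0.13, 0, -0.2], [0, 0.006, 0]], [[0.13, 0, -0.2], [0, 0.006, 0]]])

```text
time_s: 18.2
tool_pos: [0.5405, 0.0003, 0.2301]
tool_rot: [179.9, 78.5, -178.7]
force: [0.2, 1.0, -0.2]
grip_width: 0.0094
```

>>> drive_tool(increments=[[[0.15, 0, -0.19], [0, 0.006, 0]], [[0.16, 0, -0.19], [0, 0.006, 0]], [[0.16, 0, -0.17], [0, 0.006, 0]], [[0.18, 0, -0.16], [0, 0.006, 0]], [[0.19, 0, -0.16], [0, 0.006, 0]]])

```text
time_s: 18.7
tool_pos: [0.4993, -0.0007, 0.2052]
tool_rot: [180.0, 74.9, -178.6]
force: [1.4, 1.4, -1.8]
grip_width: 0.0091
```

```bash
python3 - <<'E'
from arc import *
show()
plan(np.linspace(.92,.5,11)[1:],np.linspace(15,19,11)[1:])
E
```

```text
t 18.7 p [ 0.4993 -0.0007  0.2052] q [ 44.6  22.3 -59.2  92.1  15.5  91.3 -15.3] F [ 1.4  1.4 -1.8] w 0.0091
x [-0.26  -0.006 -0.966] y [-0.025  1.     0.   ] z [ 0.965  0.024 -0.26 ] z az 1.45
t now 0.898 r 0.2091 tilt 15.06
0.878 [0.07, 0.0, -0.08] [0.0, 0.003, -0.0] [ 0.4953 -0.0008  0.2033]
0.836 [0.19, 0.0, -0.13] [0.0, 0.003, -0.0] [ 0.4885 -0.001   0.1975]
0.794 [0.19, 0.0, -0.11] [0.0, 0.004, -0.0] [ 0.482  -0.0011  0.1915]
0.752 [0.19, 0.0, -0.11] [0.0, 0.003, -0.0] [ 0.4757 -0.0013  0.1852]
0.71 [0.2, 0.0, -0.1] [0.0, 0.003, -0.0] [ 0.4697 -0.0014  0.1787]
0.668 [0.2, 0.0, -0.09] [0.0, 0.004, -0.0] [ 0.464  -0.0016  0.1719]
0.626 [0.21, 0.0, -0.07] [0.0, 0.003, -0.0] [ 0.4585 -0.0017  0.165 ]
0.584 [0.21, 0.0, -0.07] [0.0, 0.003, -0.0] [ 0.4534 -0.0018  0.1577]
0.542 [0.22, 0.0, -0.06] [0.0, 0.004, -0.0] [ 0.4485 -0.0019  0.1503]
0.5 [0.21, 0.0, -0.04] [0.0, 0.003, -0.0] [ 0.444  -0.0021  0.1427]
```

>>> drive_tool(increments=[[[0.07, 0, -0.08], [0, 0.003, 0]], [[0.19, 0, -0.13], [0, 0.003, 0]], [[0.19, 0, -0.11], [0, 0.004, 0]], [[0.19, 0, -0.11], [0, 0.003, 0]], [[0.2, 0, -0.1], [0, 0.003, 0]]])

```text
time_s: 19.2
tool_pos: [0.4696, -0.0014, 0.1788]
tool_rot: [180.0, 73.0, -178.6]
force: [0.9, 3.2, -0.6]
grip_width: 0.0097
```

>>> drive_tool(increments=[[[0.2, 0, -0.09], [0, 0.004, 0]], [[0.21, 0, -0.07], [0, 0.003, 0]], [[0.21, 0, -0.07], [0, 0.003, 0]], [[0.22, 0, -0.06], [0, 0.004, 0]], [[0.21, 0, -0.04], [0, 0.003, 0]]])

```text
time_s: 19.7
tool_pos: [0.4434, -0.0022, 0.1425]
tool_rot: [-180.0, 70.9, -178.5]
force: [-4.0, 3.4, 2.2]
grip_width: 0.0093
```

```bash
python3 - <<'E'
from arc import *
show()
plan(np.linspace(.5,.1,11)[1:],np.linspace(19,19,11)[1:])
snap('side','s10');a=cv2.imread('pics/s10.png'); cv2.imwrite('pics/s10c.png',cv2.resize(a[120:270,170:320],None,fx=4,fy=4,interpolation=3))
E
```

```text
t 19.7 p [ 0.4434 -0.0022  0.1425] q [ 46.6  22.  -59.  101.1  14.8  86.8 -15.6] F [-4.   3.4  2.2] w 0.0093
x [-0.328 -0.008 -0.945] y [-0.025  1.    -0.   ] z [ 0.944  0.024 -0.328] z az 1.45
t now 0.498 r 0.2104 tilt 19.15
0.46 [0.2, -0.0, -0.02] [0.0, -0.001, 0.0] [ 0.4401 -0.0023  0.1353]
0.42 [0.21, -0.0, -0.02] [0.0, -0.0, 0.0] [ 0.4366 -0.0024  0.1277]
0.38 [0.21, 0.0, -0.02] [0.0, -0.0, 0.0] [ 0.4333 -0.0024  0.1199]
0.34 [0.21, 0.0, -0.0] [0.0, -0.0, 0.0] [ 0.4303 -0.0025  0.1121]
0.3 [0.21, 0.0, 0.0] [0.0, -0.0, 0.0] [ 0.4277 -0.0026  0.1041]
0.26 [0.21, 0.0, 0.01] [0.0, -0.0, 0.0] [ 0.4254 -0.0026  0.096 ]
0.22 [0.21, 0.0, 0.02] [0.0, -0.0, 0.0] [ 0.4234 -0.0027  0.0879]
0.18 [0.2, 0.0, 0.03] [0.0, -0.0, 0.0] [ 0.4217 -0.0027  0.0796]
0.14 [0.21, 0.0, 0.03] [0.0, -0.0, 0.0] [ 0.4204 -0.0028  0.0713]
0.1 [0.21, 0.0, 0.05] [0.0, -0.0, 0.0] [ 0.4194 -0.0028  0.063 ]
```

View pics/s10c.png

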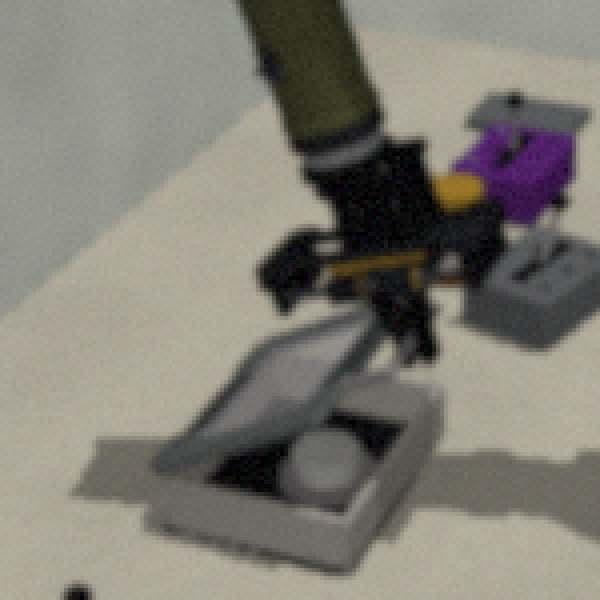

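```bash
python3 - <<'E'
from arc import *
plan(np.linspace(.5,.1,11)[1:],np.linspace(19,16,11)[1:])
E
```

```text
t now 0.491 r 0.2104 tilt 19.22
0.46 [0.16, -0.0, -0.01] [-0.0, -0.004, -0.0] [ 0.4402 -0.0023  0.1352]
0.42 [0.21, -0.0, -0.02] [-0.0, -0.003, -0.0] [ 0.4368 -0.0024  0.1276]
0.38 [0.21, -0.0, -0.01] [-0.0, -0.002, -0.0] [ 0.4336 -0.0024  0.1198]
0.34 [0.21, -0.0, -0.01] [-0.0, -0.003, -0.0] [ 0.4307 -0.0025  0.1119]
0.3 [0.21, -0.0, -0.0] [-0.0, -0.002, -0.0] [ 0.4282 -0.0026  0.1039]
0.26 [0.21, -0.0, 0.01] [-0.0, -0.003, -0.0] [ 0.4259 -0.0026  0.0958]
0.22 [0.21, -0.0, 0.01] [-0.0, -0.002, -0.0] [ 0.424  -0.0027  0.0876]
0.18 [0.21, -0.0, 0.03] [-0.0, -0.003, -0.0] [ 0.4225 -0.0027  0.0794]
0.14 [0.21, -0.0, 0.02] [-0.0, -0.002, -0.0] [ 0.4212 -0.0027  0.0711]
0.1 [0.21, -0.0, 0.04] [-0.0, -0.003, -0.0] [ 0.4203 -0.0028  0.0627]
```

>>> drive_tool(increments=[[[0.16, 0, -0.01], [0, -0.003, 0]], [[0.21, 0, -0.02], [0, -0.003, 0]], [[0.21, 0, -0.01], [0, -0.002, 0]], [[0.21, 0, -0.01], [0, -0.003, 0]], [[0.21, 0, 0], [0, -0.002, 0]]])

```text
time_s: 20.25
tool_pos: [0.4277, -0.0026, 0.1052]
tool_rot: [-180.0, 72.3, -178.5]
force: [-8.0, 2.5, 2.4]
grip_width: 0.009
```

>>> drive_tool(increments=[[[0.2, 0, 0.01], [0, -0.003, 0]], [[0.2, 0, 0.01], [0, -0.002, 0]], [[0.15, 0, 0.02], [0, -0.003, 0]], [[0.15, 0, 0.02], [0, -0.002, 0]], [[0.1, 0, 0.02], [0, 0, 0]], [[0, 0, 0], [0, 0, 0]]])

```text
time_s: 20.85
tool_pos: [0.4201, -0.0028, 0.0729]
tool_rot: [180.0, 73.3, -178.5]
force: [-8.9, 2.8, -0.6]
grip_width: 0.0094
```

```bash
python3 - <<'E'
from arc import *
show()
plan(np.linspace(.12,-.01,8)[1:],np.linspace(16,16,8)[1:],dec=3)
snap('side','s11');a=cv2.imread('pics/s11.png'); cv2.imwrite('pics/s11c.png',cv2.resize(a[120:270,170:320],None,fx=4,fy=4,interpolation=3))
E
```

```text
t 20.85 p [ 0.4201 -0.0028  0.0729] q [ 48.   21.9 -58.6 109.7  16.2  76.3 -16.2] F [-8.9  2.8 -0.6] w 0.0094
x [-0.287 -0.007 -0.958] y [-0.026  1.     0.   ] z [ 0.957  0.025 -0.287] z az 1.48
t now 0.148 r 0.2112 tilt 16.71
0.101 [0.235, -0.001, 0.076] [-0.0, -0.006, -0.0] [ 0.4203 -0.0028  0.063 ]
0.083 [0.095, 0.0, 0.019] [-0.0, 0.0, -0.0] [ 0.42   -0.0028  0.0591]
0.064 [0.096, 0.0, 0.019] [-0.0, 0.0, -0.0] [ 0.4197 -0.0028  0.0552]
0.046 [0.095, 0.0, 0.022] [-0.0, 0.0, -0.0] [ 0.4195 -0.0028  0.0513]
0.027 [0.094, 0.0, 0.024] [-0.0, 0.0, -0.0] [ 0.4193 -0.0028  0.0474]
0.009 [0.095, 0.0, 0.025] [-0.0, 0.0, -0.0] [ 0.4193 -0.0028  0.0435]
-0.01 [0.093, 0.0, 0.027] [-0.0, 0.0, -0.0] [ 0.4193 -0.0028  0.0396]
```

View pics/s11c.png

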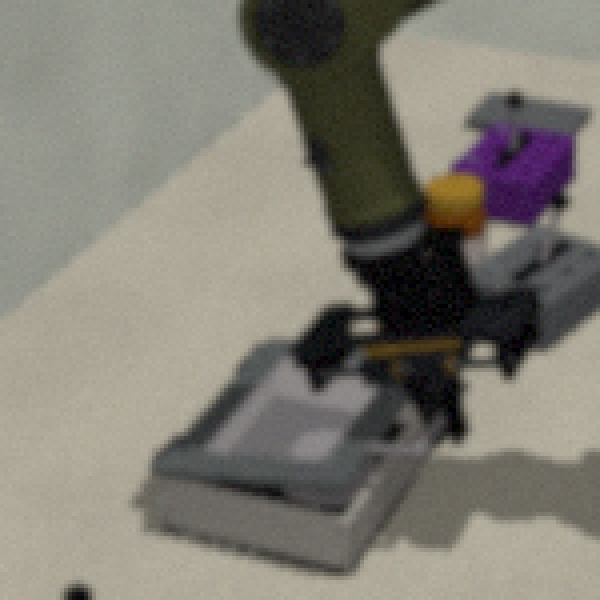

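>>> drive_tool(increments=[[[0.1, 0, 0], [0, 0, 0]], [[0.1, 0, 0.01], [0, -0.003, 0]], [[0.1, 0, 0.02], [0, -0.003, 0]], [[0.1, 0, 0.02], [0, 0, 0]], [[0.1, 0, 0.02], [0, 0, 0]], [[0.1, 0, 0.025], [0, 0, 0]]])

```text
time_s: 21.5
tool_pos: [0.4177, -0.0028, 0.0491]
tool_rot: [-180.0, 74.1, -178.5]
force: [-7.9, 2.8, -1.5]
grip_width: 0.0088
```

```bash
python3 - <<'E'
from arc import *
show()
plan([0],[16],dec=3)
E
```

```text
t 21.5 p [ 0.4177 -0.0028  0.0491] q [ 47.6  22.9 -57.9 111.7  17.5  73.  -17.2] F [-7.9  2.8 -1.5] w 0.0088
x [-0.274 -0.007 -0.962] y [-0.026  1.    -0.   ] z [ 0.961  0.025 -0.274] z az 1.46
t now 0.035 r 0.2117 tilt 15.92
0 [0.166, -0.001, 0.087] [-0.0, 0.001, 0.0] [ 0.4193 -0.0028  0.0417]
```

>>> drive_tool(increments=[[[0.06, 0, 0.01], [0, 0, 0]], [[0.06, 0, 0.01], [0, 0, 0]], [[0.05, 0, 0.01], [0, 0, 0]], [[0, 0, 0], [0, 0, 0]]])

```text
time_s: 21.9
tool_pos: [0.4174, -0.0028, 0.042]
tool_rot: [179.9, 74.1, -178.6]
force: [-6.4, 3.6, -2.9]
grip_width: 0.009
```

>>> drive_tool(increments=[[[0.04, 0, 0.01], [0, 0, 0]], [[0.04, 0, 0.01], [0, 0, 0]], [[0, 0, 0], [0, 0, 0]]])

```text
time_s: 22.2
tool_pos: [0.4174, -0.0028, 0.0388]
tool_rot: [179.9, 74.1, -178.6]
force: [-7.0, 3.9, -2.5]
grip_width: 0.0092
```

```bash
python3 - <<'E'
from arc import *
show()
plan([0],[16],dec=3)
for n in('side','scene'):
    snap(n,n+'12');a=cv2.imread(f'pics/{n}12.png'); a=a[150:280,170:320] if n=='side' else a[170:290,190:330]
    cv2.imwrite(f'pics/{n}12c.png',cv2.resize(a,None,fx=4,fy=4,interpolation=3))
E
```

```text
t 22.2 p [ 0.4174 -0.0028  0.0388] q [ 47.   23.8 -57.4 112.2  18.3  71.9 -17.7] F [-7.   3.9 -2.5] w 0.0092
x [-0.273 -0.007 -0.962] y [-0.026  1.     0.   ] z [ 0.962  0.025 -0.273] z az 1.47
t now -0.014 r 0.2119 tilt 15.86
0 [-0.084, -0.001, 0.025] [0.0, 0.001, -0.0] [ 0.4193 -0.0028  0.0417]
```

View pics/side12c.png

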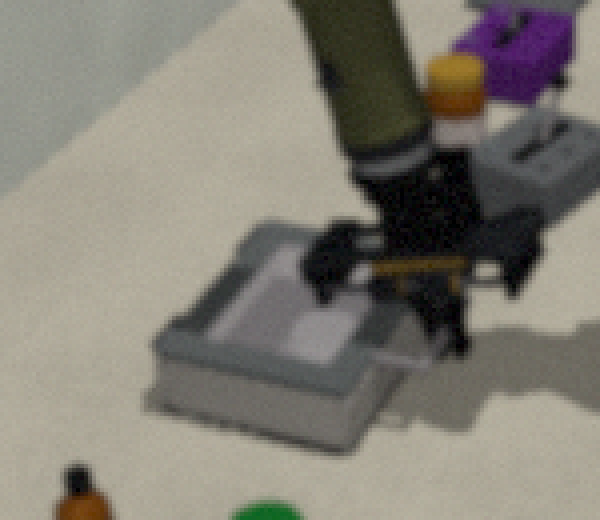

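View pics/scene12c.png

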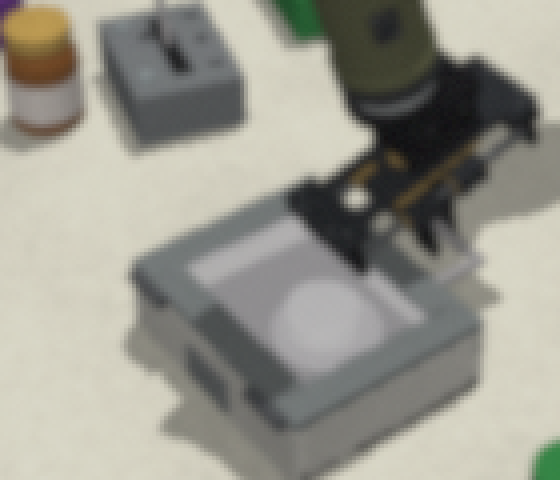

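>>> drive_tool(increments=[[[0.04, 0, 0.01], [0, 0, 0]], [[0.04, 0, 0.01], [0, 0, 0]], [[0, 0, 0], [0, 0, 0]]])

```text
time_s: 22.6
tool_pos: [0.4172, -0.0029, 0.037]
tool_rot: [-179.8, 74.0, -178.4]
force: [-9.9, 2.9, 10.6]
grip_width: 0.0091
```

>>> drive_tool(increments=[[[0.04, 0, 0.01], [0, 0, 0]], [[0.04, 0, 0.01], [0, 0, 0]], [[0, 0, 0], [0, 0, 0]]])

```text
time_s: 22.9
tool_pos: [0.4163, -0.0036, 0.034]
tool_rot: [-179.5, 73.9, -178.1]
force: [-11.2, -0.3, 13.9]
grip_width: 0.0081
```

>>> drive_tool(increments=[[[-0.05, 0, 0], [0, 0, 0]], [[0, 0, 0], [0, 0, 0]], [[0, 0, 0], [0, 0, 0]], [[0, 0, 0], [0, 0, 0]], [[0, 0, 0], [0, 0, 0]]], hand=-0.45)

```text
time_s: 23.4
tool_pos: [0.4217, -0.0032, 0.0354]
tool_rot: [-179.9, 74.6, -178.5]
force: [0.7, 0.1, 0.0]
grip_width: 0.0234
```

```bash
python3 - <<'E'
from h import *
show();snap('wrist','w13')
E
```

```text
t 23.4 p [ 0.4217 -0.0032  0.0354] q [ 46.7  24.2 -57.1 112.1  18.7  71.3 -18. ] F [0.7 0.1 0. ] w 0.0234
x [-0.266 -0.007 -0.964] y [-0.025  1.    -0.   ] z [ 0.964  0.024 -0.266] z az 1.41
```

View pics/w13.png

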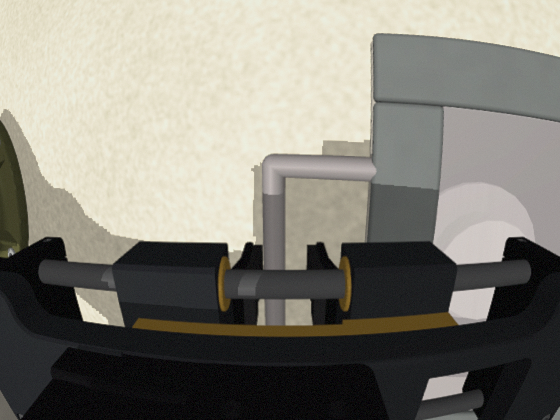

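>>> drive_tool(increments=[[[-0.2, 0, -0.03], [0, 0, 0]], [[-0.4, 0, 0], [0, 0, 0]], [[-0.6, 0, 0], [0, 0, 0]], [[-0.8, 0, 0], [0, 0, 0]], [[-0.9, 0, 0], [0, 0, 0]], [[-0.8, 0, 0], [0, 0, 0]], [[-0.4, 0, 0], [0, 0, 0]], [[0, 0, 0], [0, 0, 0]]])

```text
time_s: 24.25
tool_pos: [0.466, -0.0013, 0.1968]
tool_rot: [-179.9, 74.9, -178.4]
force: [0.4, -0.1, -1.3]
grip_width: 0.0238
```

```bash
python3 - <<'E'
from h import *
show();o,p,R=st()
c=snap('side','s14');d=snap('scene','sc14')
a=cv2.imread('pics/s14.png')[130:270,170:330];b=cv2.imread('pics/sc14.png')[150:290,190:330]
cv2.imwrite('pics/14c.png',np.hstack([cv2.resize(a,(400,350),interpolation=3),cv2.resize(b,(350,350),interpolation=3)]))
for az in(74+2,): 
  R2=down(76); delta(p,R,(.454,-.363,.2),R2)
E
```

```text
t 24.25 p [ 0.466  -0.0013  0.1968] q [ 48.7  18.1 -60.8  97.3  12.8  89.  -13.4] F [ 0.4 -0.1 -1.3] w 0.0238
x [-0.261 -0.007 -0.965] y [-0.025  1.    -0.001] z [ 0.965  0.024 -0.261] z az 1.43
shift units(total, in current tool axes): [ 0.067 -9.032 -0.529]  turn units: [-0.6175 -0.108  -0.0818]
```

View pics/14c.png

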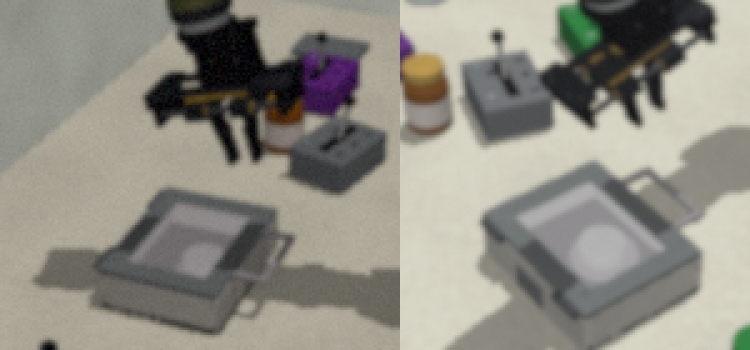

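>>> drive_tool(increments=[[[0, 0, 0], [0, -0.063, 0]], [[0, 0, 0], [0, -0.063, 0]], [[0, 0, 0], [-0.07, 0, 0]], [[0, 0, 0], [-0.07, 0, 0]], [[0, 0, 0], [-0.07, 0, 0]], [[0, 0, 0], [-0.07, 0, 0]], [[0, 0, 0], [-0.07, 0, 0]], [[0, 0, 0], [-0.07, 0, 0]], [[0, 0, 0], [-0.07, 0, 0]], [[0, 0, 0], [-0.07, 0, 0]]], hand=0.4)

```text
time_s: 25.35
tool_pos: [0.4618, -0.001, 0.1931]
tool_rot: [105.8, 88.4, 174.9]
force: [-0.3, 0.2, 0.6]
grip_width: 0.0609
```

>>> drive_tool(increments=[[[0, 0, 0], [-0.06, 0, 0]], [[0, 0, 0], [0, 0, 0]]])

```text
time_s: 25.55
tool_pos: [0.4619, -0.001, 0.1932]
tool_rot: [99.0, 88.4, 174.9]
force: [0.3, -0.6, 0.8]
grip_width: 0.0608
```

```bash
python3 - <<'E'
from h import *
show();o,p,R=st()
R2=down(76); delta(p,R,(.454,-.32,.2),R2)
E
```

```text
t 25.55 p [ 0.4619 -0.001   0.1932] q [ 61.7  -0.9 -63.1 108.1  -1.   73.9  74.8] F [ 0.3 -0.6  0.8] w 0.0608
x [-0.027  0.002 -1.   ] y [-0.97   0.243  0.027] z [ 0.243  0.97  -0.004] z az 75.91
shift units(total, in current tool axes): [-0.183 -1.744 -7.783]  turn units: [-0.0008 -0.002  -0.0128]
```

>>> drive_tool(increments=[[[0, -0.1, -0.4], [0, 0, -0.013]], [[0, -0.19, -0.8], [0, 0, 0]], [[0, -0.19, -0.85], [0, 0, 0]], [[0, -0.19, -0.85], [0, 0, 0]], [[0, -0.19, -0.85], [0, 0, 0]], [[0, -0.19, -0.85], [0, 0, 0]], [[0, -0.19, -0.85], [0, 0, 0]], [[0, -0.19, -0.85], [0, 0, 0]], [[0, -0.19, -0.8], [0, 0, 0]], [[0, -0.1, -0.4], [0, 0, 0]]])

```text
time_s: 26.55
tool_pos: [0.4551, -0.3117, 0.1944]
tool_rot: [-165.4, 89.8, -89.9]
force: [-0.4, 0.1, 0.1]
grip_width: 0.061
```

```bash
python3 - <<'E'
from h import *
show();snap('wrist','w15')
E
```

```text
t 26.55 p [ 0.4551 -0.3117  0.1944] q [ 74.1  11.9 -47.7  98.3   9.3  73.8  99.9] F [-0.4  0.1  0.1] w 0.061
x [ 0.    -0.004 -1.   ] y [-0.968  0.25  -0.001] z [ 0.25   0.968 -0.003] z az 75.52
```

View pics/w15.png

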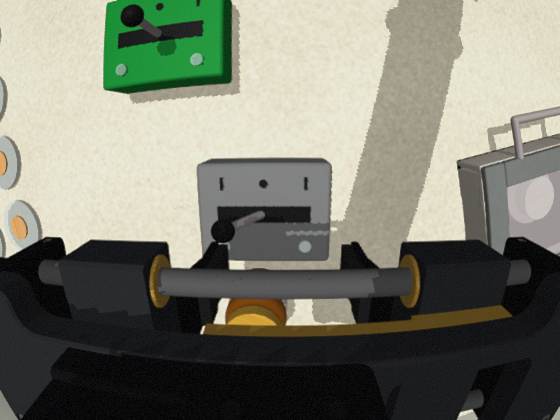

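```bash
python3 - <<'E'
from h import *
c=ld('w15')
a=cv2.imread('pics/w15.png')[140:280,180:350]; cv2.imwrite('pics/w15c.png',cv2.resize(a,None,fx=4.5,fy=4.5,interpolation=3))
E
```

```text
(no output)
```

View pics/w15c.png

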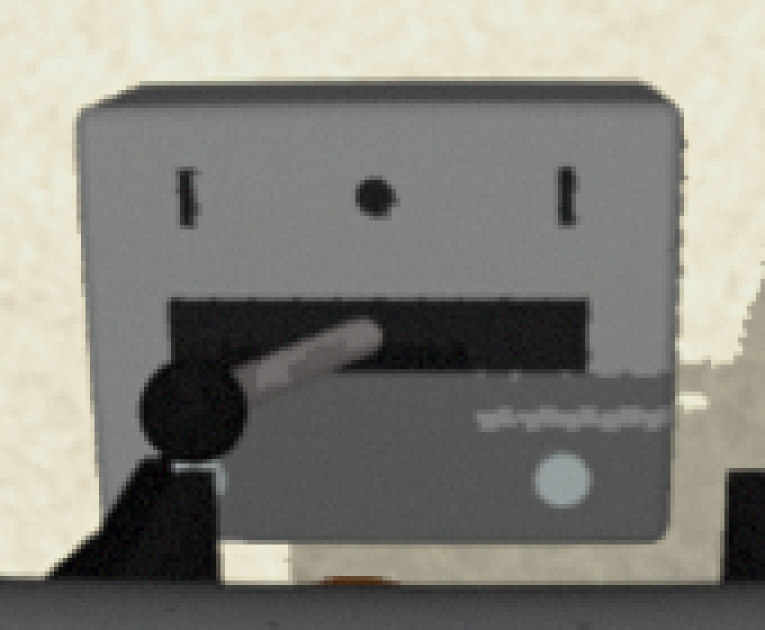

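```bash
python3 - <<'E'
from h import *
from scipy.optimize import least_squares
c=ld('w15')
d=lambda u,v,z: at(c,180+(u+.5)/4.5-.5,140+(v+.5)/4.5-.5,z,True)
# slot, marks
A,B=d(187,197,.055),d(567,197,.055); e=B-A; print('marks',A,B,np.linalg.norm(e),'az y',np.degrees(np.arctan2(e[1],e[0])))
s=[d(*q,.055) for q in((170,300),(586,300),(586,372),(170,372))]; sc=np.mean(s,0); print('slot ctr',sc)
f=[d(*q,.055) for q in((80,108),(678,108),(668,540),(108,540))]; print('face',np.mean(f,0),np.linalg.norm(f[1]-f[0]),np.linalg.norm(f[2]-f[1]), np.degrees(np.arctan2(*(f[1]-f[0])[[1,0]])))
az=np.arctan2(e[1],e[0]); y=np.array([np.cos(az),np.sin(az),0]); pv=np.array([sc[0],sc[1],.05])
uv=np.array([180+(193+.5)/4.5-.5,140+(409.5)/4.5-.5])
r=least_squares(lambda t:proj(c,pv+.065*(y*np.sin(t[0])+np.array([0,0,np.cos(t[0])])),True)-uv,[-.5]); print('lever',r.x,r.fun,pv+.065*(y*np.sin(r.x[0])+np.array([0,0,np.cos(r.x[0])])))
E
```

```text
marks [ 0.42223678 -0.36523229  0.055     ] [ 0.44252187 -0.28784868  0.055     ] 0.07999816849410034 az y 75.3111700171598
slot ctr [ 0.46159047 -0.3344223   0.055     ]
face [ 0.46091792 -0.33351471  0.055     ] 0.12553993798209082 0.09625691318095235 75.14928152571632
lever [-0.47580128] [-0.09169665  0.47591612] [ 0.45404087 -0.36322253  0.10778019]
```

```bash
python3 - <<'E'
from h import *
o,p,R=st()
delta(p,R,(.454,-.3632,.0895),down(75.3))
E
```

```text
shift units(total, in current tool axes): [ 2.629 -0.283 -1.203]  turn units: [ 0.0012 -0.0018  0.0008]
```

>>> drive_tool(increments=[[[0, -0.09, -0.4], [0, 0, 0]], [[0, -0.1, -0.4], [0, 0, 0]], [[0, -0.09, -0.4], [0, 0, 0]], [[0.4, 0, 0], [0, 0, 0]], [[0.6, 0, 0], [0, 0, 0]], [[0.6, 0, 0], [0, 0, 0]], [[0.5, 0, 0], [0, 0, 0]], [[0.3, 0, 0], [0, 0, 0]], [[0.2, 0, 0], [0, 0, 0]], [[0, 0, 0], [0, 0, 0]]])

```text
time_s: 27.6
tool_pos: [0.4557, -0.3577, 0.0908]
tool_rot: [-157.6, 89.8, -81.7]
force: [0.2, -0.2, 0.2]
grip_width: 0.0607
```

```bash
python3 - <<'E'
from h import *
show();o,p,R=st();snap('wrist','w16')
delta(p,R,(.454,-.3632,.0895),down(75.3))
E
```

```text
t 27.6 p [ 0.4557 -0.3577  0.0908] q [ 72.6  21.2 -44.3 101.2  16.5  64.1  98.9] F [ 0.2 -0.2  0.2] w 0.0607
x [ 0.    -0.003 -1.   ] y [-0.97   0.243 -0.001] z [ 0.243  0.97  -0.003] z az 75.93
shift units(total, in current tool axes): [ 0.033  0.007 -0.143]  turn units: [ 0.0053 -0.0014  0.0006]
```

View pics/w16.png

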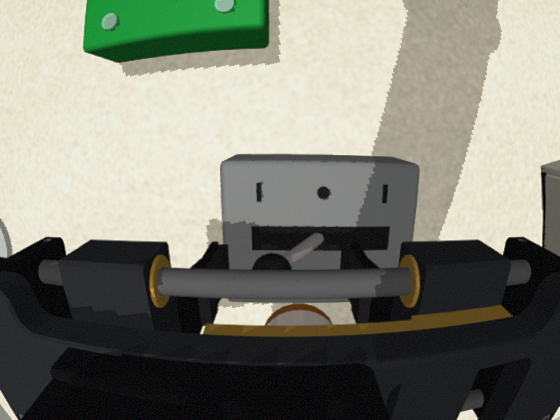

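>>> drive_tool(increments=[[[0.03, 0, -0.14], [0.005, 0, 0]], [[0, 0, 0], [0, 0, 0]], [[0, 0, 0], [0, 0, 0]]])

```text
time_s: 27.95
tool_pos: [0.4548, -0.3645, 0.0913]
tool_rot: [-142.1, 89.7, -66.8]
force: [-1.0, 0.2, 1.0]
grip_width: 0.0608
```

```bash
python3 - <<'E'
from h import *
show()
E
```

```text
t 27.95 p [ 0.4548 -0.3645  0.0913] q [ 72.8  21.5 -44.  100.8  16.6  64.1  98.8] F [-1.   0.2  1. ] w 0.0608
x [ 0.002 -0.005 -1.   ] y [-0.967  0.255 -0.004] z [ 0.255  0.967 -0.005] z az 75.25
```

>>> drive_tool(increments=[[[0, 0, 0], [0, 0, 0]], [[0, 0, 0], [0, 0, 0]], [[0, 0, 0], [0, 0, 0]], [[0, 0, 0], [0, 0, 0]], [[0, 0, 0], [0, 0, 0]], [[0, 0, 0], [0, 0, 0]], [[0, 0, 0], [0, 0, 0]], [[0, 0, 0], [0, 0, 0]]], hand=-0.7, squeeze=5)

```text
time_s: 28.75
tool_pos: [0.4548, -0.3636, 0.0906]
tool_rot: [-144.3, 89.8, -69.0]
force: [-0.7, 0.4, -0.6]
grip_width: 0.022
```

```bash
python3 - <<'E'
from h import *
show();snap('wrist','w17')
E
```

```text
t 28.75 p [ 0.4548 -0.3636  0.0906] q [ 72.8  21.5 -44.  100.9  16.6  64.1  98.8] F [-0.7  0.4 -0.6] w 0.022
x [ 0.002 -0.004 -1.   ] y [-0.967  0.254 -0.003] z [ 0.254  0.967 -0.004] z az 75.31
```

View pics/w17.png

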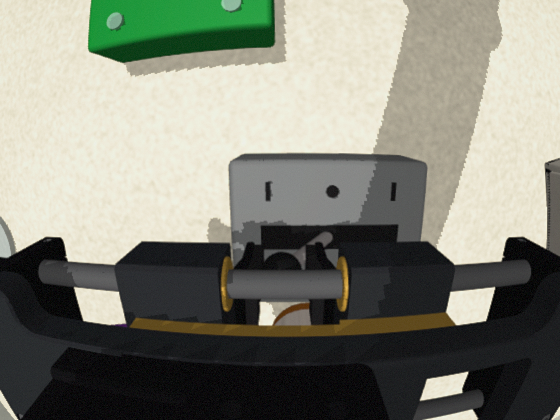

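>>> drive_tool(increments=[[[0, 0, 0], [0, 0, 0]], [[0, 0, 0], [0, 0, 0]], [[-0.05, 0, 0.12], [0, 0, 0]], [[-0.04, 0, 0.12], [0, 0, 0]], [[-0.035, 0, 0.12], [0, 0, 0]], [[-0.03, 0, 0.12], [0, 0, 0]], [[-0.02, 0, 0.12], [0, 0, 0]], [[-0.01, 0, 0.12], [0, 0, 0]], [[0, 0, 0], [0, 0, 0]], [[0, 0, 0], [0, 0, 0]]])

```text
time_s: 29.8
tool_pos: [0.4625, -0.3345, 0.0979]
tool_rot: [-132.1, 89.8, -56.7]
force: [-0.2, 0.8, 3.7]
grip_width: 0.0192
```

```bash
python3 - <<'E'
from h import *
show();o,p,R=st();snap('wrist','w18');snap('side','s18')
g=p-.019*R.as_matrix()[:,0]; y=R.as_matrix()[:,2]; print('ball',g,'offset y',(g-np.array([.461,-.334,.115]))@y)
a=cv2.imread('pics/s18.png')[130:220,270:370]; cv2.imwrite('pics/s18c.png',cv2.resize(a,None,fx=6,fy=6,interpolation=3))
E
```

```text
t 29.8 p [ 0.4625 -0.3345  0.0979] q [ 71.5  19.8 -45.2 102.   15.5  64.4  96.7] F [-0.2  0.8  3.7] w 0.0192
x [ 0.002 -0.003 -1.   ] y [-0.968  0.253 -0.003] z [ 0.253  0.968 -0.002] z az 75.36
ball [ 0.46247345 -0.33447042  0.11690739] offset y -8.717216749460591e-05
```

View pics/w18.png

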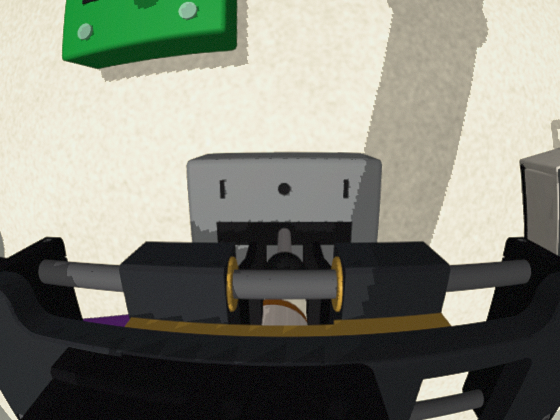

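View pics/s18c.png

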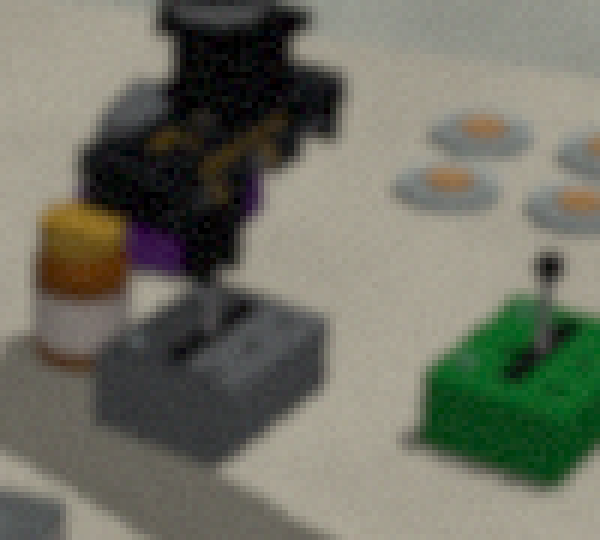

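>>> drive_tool(increments=[[[0, 0, 0], [0, 0, 0]], [[0, 0, 0], [0, 0, 0]], [[0, 0, 0], [0, 0, 0]], [[0, 0, 0], [0, 0, 0]], [[0, 0, 0], [0, 0, 0]], [[0, 0, 0], [0, 0, 0]], [[0, 0, 0], [0, 0, 0]], [[0, 0, 0], [0, 0, 0]], [[0, 0, 0], [0, 0, 0]], [[0, 0, 0], [0, 0, 0]]])

```text
time_s: 30.9
tool_pos: [0.4621, -0.3359, 0.0979]
tool_rot: [-143.5, 89.7, -68.2]
force: [1.0, 1.1, 1.7]
grip_width: 0.0192
```

>>> drive_tool(increments=[[[0, 0, 0], [0, 0, 0]], [[0, 0, 0], [0, 0, 0]], [[0, 0, 0], [0, 0, 0]], [[0, 0, 0], [0, 0, 0]], [[0, 0, 0], [0, 0, 0]]])

```text
time_s: 31.4
tool_pos: [0.4621, -0.336, 0.098]
tool_rot: [-143.7, 89.7, -68.4]
force: [2.2, 1.4, 1.9]
grip_width: 0.0188
```

>>> drive_tool(increments=[[[0, 0, 0.12], [0, 0, 0]], [[0.02, 0, 0.12], [0, 0, 0]], [[0.03, 0, 0.12], [0, 0, 0]], [[0.04, 0, 0.12], [0, 0, 0]], [[0.05, 0, 0.12], [0, 0, 0]], [[0.05, 0, 0.12], [0, 0, 0]], [[0.05, 0, 0.1], [0, 0, 0]], [[0, 0, 0], [0, 0, 0]]])

```text
time_s: 32.2
tool_pos: [0.4703, -0.3036, 0.0889]
tool_rot: [-159.3, 89.7, -84.0]
force: [-2.2, -0.5, 8.2]
grip_width: 0.0225
```

```bash
python3 - <<'E'
from h import *
show();o,p,R=st()
g=p-.019*R.as_matrix()[:,0]; y=R.as_matrix()[:,2]; print('ball',g,'offset y',(g-np.array([.461,-.334,.115]))@y)
E
```

```text
t 32.2 p [ 0.4703 -0.3036  0.0889] q [ 69.5  19.2 -45.9 104.   15.6  63.1  93.4] F [-2.2 -0.5  8.2] w 0.0225
x [ 0.001 -0.005 -1.   ] y [-0.968  0.253 -0.002] z [ 0.253  0.967 -0.005] z az 75.35
ball [ 0.47027531 -0.30354528  0.10789138] offset y 0.03184395058937797
```

>>> drive_tool(increments=[[[0, 0, 0.08], [0, 0, 0]], [[0, 0, 0.08], [0, 0, 0]], [[0, 0, 0], [0, 0, 0]]])

```text
time_s: 32.5
tool_pos: [0.4706, -0.3022, 0.0891]
tool_rot: [-165.5, 89.4, -90.3]
force: [-3.5, -9.7, 5.8]
grip_width: 0.0246
```

```bash
python3 - <<'E'
from h import *
show();o,p,R=st()
g=p-.019*R.as_matrix()[:,0]; y=R.as_matrix()[:,2]; print('ball',g,'offset y',(g-np.array([.461,-.334,.115]))@y); snap('wrist','w19')
E
```

```text
t 32.5 p [ 0.4706 -0.3022  0.0891] q [ 69.2  19.  -45.9 104.2  15.9  63.   92.8] F [-3.5 -9.7  5.8] w 0.0246
x [-0.    -0.011 -1.   ] y [-0.967  0.255 -0.003] z [ 0.256  0.967 -0.011] z az 75.2
ball [ 0.47062236 -0.30199422  0.10811258] offset y 0.0334740576984296
```

View pics/w19.png

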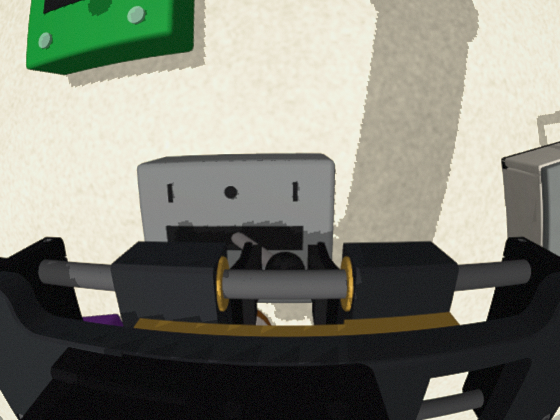

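The sideways force of −9.7 N shows the lever at its stop. Next I release it and retreat upward.

>>> drive_tool(increments=[[[0, 0, 0], [0, 0, 0]], [[0, 0, 0], [0, 0, 0]], [[0, 0, 0], [0, 0, 0]], [[0, 0, 0], [0, 0, 0]], [[0, 0, 0], [0, 0, 0]]], hand=0.4)

```text
time_s: 33.05
tool_pos: [0.4717, -0.2969, 0.0875]
tool_rot: [-153.6, 89.8, -78.2]
force: [-0.3, -0.1, -0.2]
grip_width: 0.0553
```

>>> drive_tool(increments=[[[-0.1, 0, 0], [0, 0, 0]], [[-0.3, 0, 0], [0, 0, 0]], [[-0.6, 0, 0], [0, 0, 0]], [[-0.8, 0, 0], [0, 0, 0]], [[-0.8, 0, 0], [0, 0, 0]], [[-0.7, 0, 0], [0, 0, 0]], [[-0.4, 0, 0], [0, 0, 0]], [[0, 0, 0], [0, 0, 0]]])

```text
time_s: 33.85
tool_pos: [0.4731, -0.2979, 0.2389]
tool_rot: [-131.0, 89.5, -55.7]
force: [0.5, -0.6, 1.3]
grip_width: 0.0604
```

```bash
python3 - <<'E'
from h import *
show();snap('wrist','w20');snap('side','s20');snap('scene','sc20')
E
```

```text
t 33.85 p [ 0.4731 -0.2979  0.2389] q [ 72.5  11.  -48.5  94.    8.6  78.4  98.1] F [ 0.5 -0.6  1.3] w 0.0604
x [ 0.005 -0.007 -1.   ] y [-0.967  0.254 -0.007] z [ 0.254  0.967 -0.006] z az 75.31
```

View pics/w20.png

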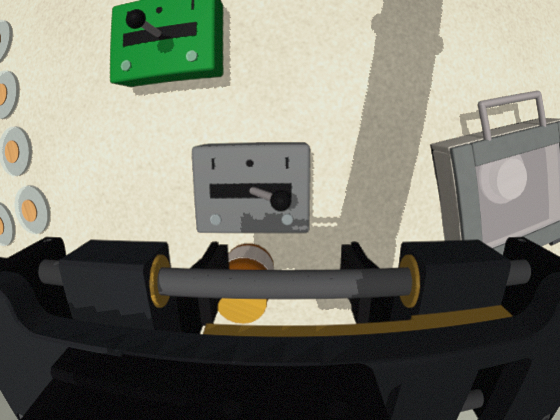

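View pics/s20.png

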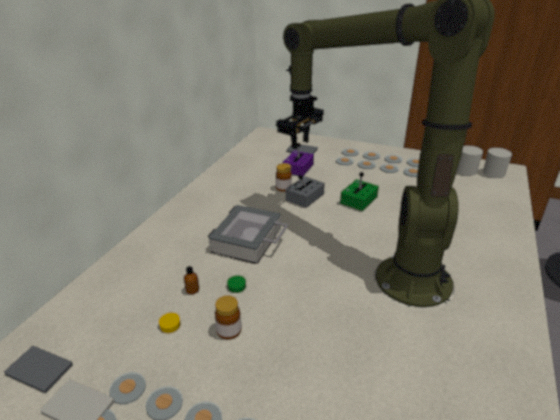

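View pics/sc20.png

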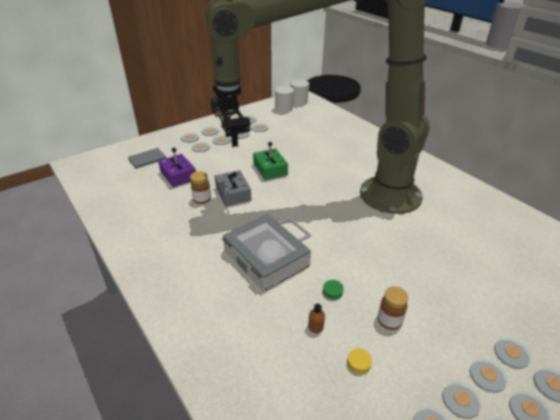

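```bash
python3 - <<'E'
from h import *
from scipy.optimize import least_squares
c=ld('w20'); A=at(c,213,163,.055,True);B=at(c,287,163,.055,True); sc=np.mean([at(c,*q,.055,True) for q in((209,184),(292,184),(292,198),(209,198))],0)
az=np.arctan2(*(B-A)[[1,0]]);y=np.array([np.cos(az),np.sin(az),0]);pv=np.array([sc[0],sc[1],.05])
f=lambda t:proj(c,pv+.065*(y*np.sin(t[0])+np.array([0,0,np.cos(t[0])])),True)-np.array([280.5,200.5])
r=least_squares(f,[.5]);print(r.x,r.fun,pv)
a=cv2.imread('pics/w20.png')[80:250,180:560];cv2.imwrite('pics/w20c.png',cv2.resize(a,None,fx=2,fy=2,interpolation=3))
E
```

```text
[0.55629045] [0.15678966 1.21975743] [ 0.46214031 -0.33437853  0.05      ]
```

View pics/w20c.png

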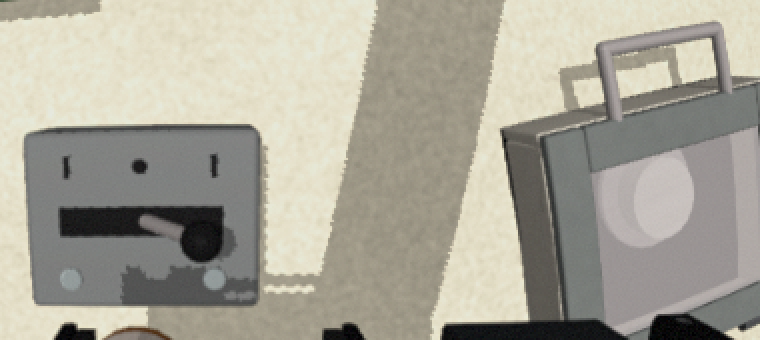

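The lever measures 0.556 rad, at its +y stop. The cover is shut with the tin visible on the plate, and the jars and bottle stand where they were.

```bash
python3 -c "
from h import *
show(); print(env.sign_off())"
```

```text
t 34.0 p [ 0.4709 -0.2971  0.2348] q [ 72.4  11.1 -48.4  94.3   8.7  78.3  98.1] F [-1.2  0.4 -0.5] w 0.0605
x [-0.    -0.003 -1.   ] y [-0.967  0.254 -0.001] z [ 0.254  0.967 -0.003] z az 75.3
the job is handed in; nothing more can be done
None
```

The job is done and handed in at 34.0 s, with the gripper open, clear of everything and feeling almost no force; the hand-in reports no verdict.

- **Tin:** I set the aluminium tin upright on the plate, releasing it only after feeling contact (about 9 N). The picture taken afterwards puts it about 3 mm from the plate's middle.
- **Cover:** I held the cover by its bar all the way down until it met its stop (11–14 N upward at the gripper). After release it stayed shut in all three camera views. On the way down, a steady sideways pull of 7–11 N showed that my hinge estimate was 1–2 mm off.
- **Lever:** I moved it after the cover was shut. I kept it gripped at upright for about 1.5 s; the views showed it centred. Then I moved it to the +y stop, where it measures 0.556 rad (stop at 0.55). I did not let go of the lever during the wait at centre.
- **Jars and bottle:** They look unmoved by eye in the last pictures; I did not measure their positions again.

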